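# Prop the microscope's side shelf with the lab jack and load it

### The job

First clear the jack's platform: put the two aluminium setting blocks back upright in the rack, each in its own bay (thin block in the narrow bay, thick block in the wide one). Then turn the jack's knob clockwise to raise the platform until it just touches and bears on the underside of the shelf plate, without lifting the plate more than 3 mm off its pedestals. Only then stand every objective canister from the rubber pad upright on the plate, in one straight row along the middle of its length, side by side with no more than a finger's width (20 mm) between neighbours, leaving the blue slide box, brown bottle and glass dish alone.

Things in the scene. Friction and masses are not known exactly. Their poses are not given: they have to be found in the camera images.
- station: Two fixed white pedestals with grey lips that carry the shelf plate at its two ends. Origin: on the underside, midway between them; x away from the robot (front of the station is -x), y along the plate, z up. The seats on which the plate rests are 91 mm above the origin; the lips stand 5 mm above the seats. The pedestals reach 162 mm either side along y. The station's place and yaw vary.
- shelf_plate: Loose aluminium shelf plate, 120 (x) x 300 (y) x 8 mm thick, 0.75 kg, lying on the two pedestals inside their lips. Origin: centre of its underside; its top is 8 mm above that; y runs along its length. At the start it is 91 mm above the station's origin.
- jack: Fixed grey screw lab jack in front of and partly beneath the shelf plate. Its height varies by 18 mm from start to start. Origin: on the vertical axis through the platform's centre, 70 mm below the platform's top when that is fully down; the knob lies towards its -x (the robot).
- platform: The jack's steel platform, 165 (x) x 180 (y) x 10 mm thick. Origin: centre of its TOP face. It rises 4 mm for each radian that the knob is turned clockwise (seen from above), 42 mm at most, and stays where it is left. It is fully down at the start, 13 to 31 mm below the plate; its far part lies beneath the plate, its near 80 mm or so is open from above.
- knob_grip (a point): Middle of the jack's round black ribbed knob, 44 mm in diameter and 34 mm tall (this point is 17 mm below its top); its axis is vertical. It stands on a 40 mm square housing whose top is 23 mm below this point. Its axis is 55 mm in front of the platform's near edge.
- knob (a joint): Angle of the knob in rad: 0 at the start, grows clockwise from above to 10.4; stiff (0.12 N m), stays where it is left; may be turned back to lower the platform.
- rack: Fixed grey plastic storage rack, 76 (x) x 190 (y) mm plus a flat label lip on its -x side, with two open-topped bays 60 mm long in x: a narrow one (30 mm wide in y) and a wide one (50 mm). Bay floor 4 mm above the origin, walls reach 24 mm above the origin (20 mm deep). A label by each bay shows the outline of its block. Stands to the left or right. Origin: underside centre of the bays' block.
- thin_bay (a point): Centre of the floor of the narrow bay (30 mm wide in y, 60 mm long in x, 20 mm deep), home of the thin block. Axes are the rack's; z up.
- thick_bay (a point): Centre of the floor of the wide bay (50 mm wide in y, 60 mm long in x, 20 mm deep), home of the thick block. Axes are the rack's; z up.
- thin_block_c (a point): Centre of the thin aluminium setting block, 50 (x) x 22 (y) x 70 mm tall, 0.2 kg; z up. Standing on the near part of the jack's platform at the start.
- thick_block_c (a point): Centre of the thick aluminium setting block, 50 (x) x 42 (y) x 70 mm tall, 0.4 kg; z up. Standing on the near part of the jack's platform at the start, beside the thin one.
- pad: Fixed black rubber pad, 220 (x) x 190 (y) x 4 mm, on the side opposite the rack, on which the canisters stand at the start. Origin: centre of its underside.
- can1_c (a point): Centre of a closed white objective canister with black cap and foot, a squat cylinder 60 mm in diameter and 52 mm tall, weighted at the bottom (it slides rather than topples), 0.11 to 0.23 kg; z up. All canisters are alike; two to four are present (absent ones give None).
- can2_c (a point): Centre of a closed white objective canister with black cap and foot, a squat cylinder 60 mm in diameter and 52 mm tall, weighted at the bottom (it slides rather than topples), 0.11 to 0.23 kg; z up. All canisters are alike; two to four are present (absent ones give None).
- can3_c (a point): Centre of a closed white objective canister with black cap and foot, a squat cylinder 60 mm in diameter and 52 mm tall, weighted at the bottom (it slides rather than topples), 0.11 to 0.23 kg; z up. All canisters are alike; two to four are present (absent ones give None).
- can4_c (a point): Centre of a closed white objective canister with black cap and foot, a squat cylinder 60 mm in diameter and 52 mm tall, weighted at the bottom (it slides rather than topples), 0.11 to 0.23 kg; z up. All canisters are alike; two to four are present (absent ones give None).
- slide_box: Blue slide box, 70 (y) x 120 (x) x 30 mm, a bystander lying right of the jack's knob. Origin: centre of its underside.
- oil_bottle: Brown bottle, 48 mm in diameter, 100 mm tall, a bystander left of the station. Origin: centre of its underside.
- dish: Glass dish, 80 mm wide, 18 mm tall, a bystander left of the jack's knob. Origin: centre of its underside.

How it is judged:
On the way, in this order (a step that is already met when the one before it is completed fails the run):
1. both setting blocks stand in their own bays of the rack (x of thin_block_c in the frame of thin_bay between -0.01 and 0.01 m and y of thin_block_c in the frame of thin_bay between -0.01 and 0.01 m and z of thin_block_c in the frame of thin_bay between 0.03 and 0.041 m and angle between each of thin_block_c, thick_block_c's own z axis and vertical below 0.12 rad and x of thick_block_c in the frame of thick_bay between -0.01 and 0.01 m and y of thick_block_c in the frame of thick_bay between -0.01 and 0.01 m and z of thick_block_c in the frame of thick_bay between 0.03 and 0.041 m), for 0.2 s.
2. the raised platform touches the shelf plate from below without lifting it more than 3.5 mm, no canister on the plate yet (contact force between platform and shelf_plate above 0.3 N and z of shelf_plate in the frame of station below 0.0945 m and (z of can1_c in the frame of shelf_plate below 0.02 m or horizontal distance between can1_c and shelf_plate above 0.18 m) and (z of can2_c in the frame of shelf_plate below 0.02 m or horizontal distance between can2_c and shelf_plate above 0.18 m) and (z of can3_c in the frame of shelf_plate below 0.02 m or horizontal distance between can3_c and shelf_plate above 0.18 m) and (z of can4_c in the frame of shelf_plate below 0.02 m or horizontal distance between can4_c and shelf_plate above 0.18 m)), for 0.2 s.
At the end, for the whole second after the job is handed in: Each block upright within 10 mm of its own bay's centre; platform presses the plate (over 0.3 N), plate at most 3.5 mm above its seats; every canister upright on the plate within 15 mm of its long middle line, in one unbroken row, neighbouring centres under 82 mm apart (all of step 1 and contact force between platform and shelf_plate above 0.3 N and z of shelf_plate in the frame of station below 0.0945 m and x of can1_c in the frame of shelf_plate between -0.015 and 0.015 m and z of can1_c in the frame of shelf_plate between 0.029 and 0.039 m and y of can1_c in the frame of shelf_plate between -0.13 and 0.13 m and angle between each of can1_c, can2_c, can3_c, can4_c's own z axis and vertical below 0.12 rad and x of can2_c in the frame of shelf_plate between -0.015 and 0.015 m and z of can2_c in the frame of shelf_plate between 0.029 and 0.039 m and y of can2_c in the frame of shelf_plate between -0.13 and 0.13 m and x of can3_c in the frame of shelf_plate between -0.015 and 0.015 m and z of can3_c in the frame of shelf_plate between 0.029 and 0.039 m and y of can3_c in the frame of shelf_plate between -0.13 and 0.13 m and x of can4_c in the frame of shelf_plate between -0.015 and 0.015 m and z of can4_c in the frame of shelf_plate between 0.029 and 0.039 m and y of can4_c in the frame of shelf_plate between -0.13 and 0.13 m and (horizontal distance between can1_c and can2_c below 0.082 m or horizontal distance between can1_c and can3_c below 0.082 m or horizontal distance between can1_c and can4_c below 0.082 m) and (horizontal distance between can2_c and can1_c below 0.082 m or horizontal distance between can2_c and can3_c below 0.082 m or horizontal distance between can2_c and can4_c below 0.082 m) and (horizontal distance between can3_c and can1_c below 0.082 m or horizontal distance between can3_c and can2_c below 0.082 m or horizontal distance between can3_c and can4_c below 0.082 m) and (horizontal distance between can4_c and can1_c below 0.082 m or horizontal distance between can4_c and can2_c below 0.082 m or horizontal distance between can4_c and can3_c below 0.082 m) and (horizontal distance between any of can1_c, can2_c and can3_c below 0.082 m or horizontal distance between any of can1_c, can2_c and can4_c below 0.082 m) and (horizontal distance between any of can1_c, can3_c and can2_c below 0.082 m or horizontal distance between any of can1_c, can3_c and can4_c below 0.082 m) and (horizontal distance between any of can1_c, can4_c and can2_c below 0.082 m or horizontal distance between any of can1_c, can4_c and can3_c below 0.082 m)); the robot touches nothing.
It fails at once if the shelf plate is lifted more than 12 mm off its pedestals (z of shelf_plate in the frame of station above 0.103 m).
It fails at once if a bystander is moved more than 40 mm (distance of any of slide_box, oil_bottle, dish from where it was at the start of the episode above 0.04 m).
Of can1, can2, can3, can4 only 2 to 4 are there at a start; the rules pass over those that are not, and their reading is None.
At some moment in a run one of can1, can2, can3, can4 may be knocked a few centimetres aside while the robot is not near it.
It also fails if it takes over 210 s, if anything falls off the work surface, if the arm or the gripper's body presses on something with over 40 N, if the wrist force passes 120 N, or if a joint passes its speed limit or range.

### The arm

A 6-joint arm with a two-finger parallel gripper is mounted at the origin on the work surface. World frame = base frame: x ahead of the robot, y to its left, z up, the work surface at z = 0. Lengths are in m, angles in rad, forces in N, time in s.
With the tool pointing down it reaches from about 0.3 to 0.75 m from the base axis. Payload 8.5 kg.
Tool frame: the origin (TCP) lies at the very end of the fingers, on their centre line; the grasp point (between the pads) lies 19 mm behind it; x points along the fingers, y is the direction in which the jaws open and shut, and the axes are right-handed (so a half turn about x gives the same grasp; the last joint's range is limited). The gripper opens to 88 mm and grips with 3 to 60 N. Pads are 18 mm wide; open, the fingers measure 123 mm over their backs; the gripper's body (75 mm by 187 mm) begins 45 mm behind the grasp point.
Start: joints at [-1.327, 0.381, 1.297, -0, 1.464, -0.215], TCP at [0.244, -0.493, 0.239] pointing down, gripper open.
Joint ranges: [-3.11, 3.11], [-0.89, 2.33], [0.22, 2.48], [-1.42, 4.56], [0.17, 2.85], [-2.88, 2.88]. Speed limits (rad/s): [2.39, 2.39, 3.14, 3.14, 3.14, 3.14].

### API

Orientations are given as a rotation vector (axis times angle).
In Python, from cell import get_state, imaging, ticket gives the robot as it stands.
- The arm moves only by the shell command python3 -m pendant 'ROWS' [FORCE]. ROWS is text: rows parted by semicolons, each of 7 numbers parted by spaces: the shift along the tool's x, y, z in m, then the turn, a rotation vector about the tool's x, y, z in degrees, then the opening, from 0 (shut) to 1 (fully open). A call has 1 to 10 rows; each row shifts and turns the commanded pose from where the row before left it, along the tool's axes as they then stand; what a row does not reach is not made up. A row lasts 1/12 s, in which the tool goes at most 41.7 mm and 7.16 degrees, less where a joint would pass 70% of its speed; a pose out of reach is approached as far as the arm can. A call is refused whole if a number of a shift passes 0.0417 or a number of a turn 7.16, either way. A call with a gripper value outside its range is refused whole. The fingers move at their own pace and stop on an object; FORCE is the grip in N (left out, the last holds). Time passes only in rows, so rows that do not move let the fingers close. It gives the time, the measured TCP pose, the force and the opening at its end, in the units of the state.
- get_state(): the state, without advancing time (a new reading comes with each control period).
- imaging.camera(name): name is "scene" or "side" or "wrist"; returns the picture (480x640x3 uint8, red, green, blue); there is no depth.
- imaging.camera_model(name): a dict with "vertical_fov" (degrees; the focal length in pixels is half the picture's height over the tangent of half this angle, whatever the lens; pixels are square), "cx", "cy" (the principal point, pixels), "world_from_camera" (4x4, takes a point from camera to world coordinates). Camera axes: x right, y down, z forward; pixel columns grow to the right and rows downward; lengths in m; the calibration is good to about 2 mm. A picture is of the moment at which its call begins: read the wrist's pose just before it. camera_model takes no time and is no camera call; for the wrist camera it gives the pose at the moment of the call.
- ticket.hand_in(): hands the job in, once; it reports no verdict.
The state is a dict: "clock": time; "joint_pos": joint angles; "qvel": joint speeds; "effort": joint torques, N m; "tool_pos": TCP position; "orientation": TCP orientation; "contact_force": force on the tool from outside, world axes, zero at the start; "ft_torque": the same for the moment, N m; "opening": finger opening in m.
Only numpy, scipy, OpenCV 4.12 (cv2) and the standard library are available. Lean on these libraries where they do the work, as an engineer would, in place of code of your own. Each camera call takes 0.05 s, during which the arm holds its last target.

## Working session

There is one attempt and no reset: what is moved stays moved. The work goes in short steps, Python scripts to look and compute and a shell command to move; the robot and the scene stay as the last step left them, time stands still between calls to the robot, and variables do not carry over. Pictures are saved under pics/ and viewed, and the job is handed in when it is done.

```bash
ls; mkdir -p pics
python3 - <<'E'
from cell import get_state, imaging
import cv2, numpy as np
s=get_state(); print(s)
for n in ["scene","side","wrist"]:
    m=imaging.camera_model(n); print(n,m)
    cv2.imwrite(f"pics/{n}0.png",imaging.camera(n)[:,:,::-1])
E
```

```text
pics
{'clock': 0.0, 'joint_pos': array([-1.32732578e+00,  3.81192673e-01,  1.29825584e+00,  1.39484789e-05,
        1.46360973e+00, -2.15366266e-01]), 'qvel': array([ 1.21258232e-04, -1.37506819e-03, -4.96842505e-05, -1.57068134e-03,
        2.41695159e-03,  4.47784704e-04]), 'effort': array([-9.33424371e-05, -4.37929130e+01, -2.24559456e+01,  7.12827500e-02,
        3.52216163e-02, -1.22990132e-04]), 'tool_pos': array([ 0.24349662, -0.49284702,  0.23814122]), 'orientation': array([ 1.96696698,  0.46082598, -1.96698057]), 'contact_force': array([-0.12994064,  0.18366864,  0.38237435]), 'ft_torque': array([-0.00810766,  0.02764991,  0.02339417]), 'opening': 0.0879320724174063}
scene {'vertical_fov': 45.366930561222546, 'cx': 324.2939829753959, 'cy': 248.78587537566833, 'world_from_camera': array([[ 0.17582207,  0.84438818, -0.50605849,  1.11614281],
       [ 0.98436817, -0.14542902,  0.09934643, -0.11528943],
       [ 0.01029136, -0.51561516, -0.85675848,  1.01761122],
       [ 0.        ,  0.        ,  0.        ,  1.        ]])}
side {'vertical_fov': 45.39939947661334, 'cx': 325.91860043859725, 'cy': 247.5916729703347, 'world_from_camera': array([[-0.9020722 , -0.33642985,  0.27033442,  0.20903189],
       [-0.43133495,  0.68145133, -0.59124804,  0.75605253],
       [ 0.01469374, -0.64995311, -0.75983225,  1.03229274],
       [ 0.        ,  0.        ,  0.        ,  1.        ]])}
wrist {'vertical_fov': 70.83223209172927, 'cx': 314.8273263040965, 'cy': 241.5032024432269, 'world_from_camera': array([[ 0.44157753, -0.85179942, -0.28186351,  0.31574667],
       [-0.89722245, -0.41960069, -0.13757596, -0.45672041],
       [-0.001083  ,  0.31364472, -0.94953979,  0.38467385],
       [ 0.        ,  0.        ,  0.        ,  1.        ]])}
```

View pics/scene0.png

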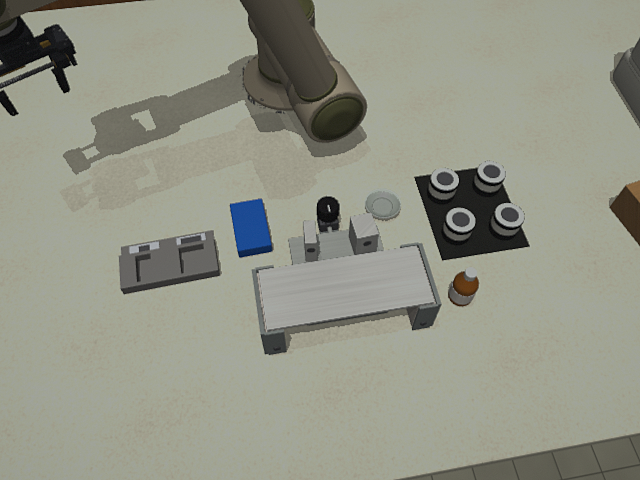

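View pics/side0.png

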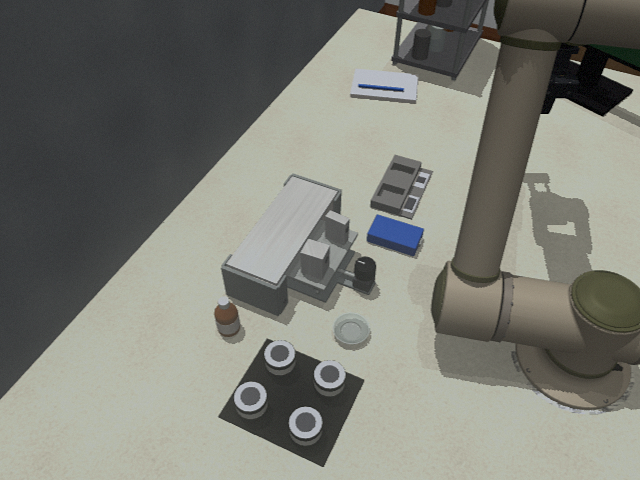

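View pics/wrist0.png

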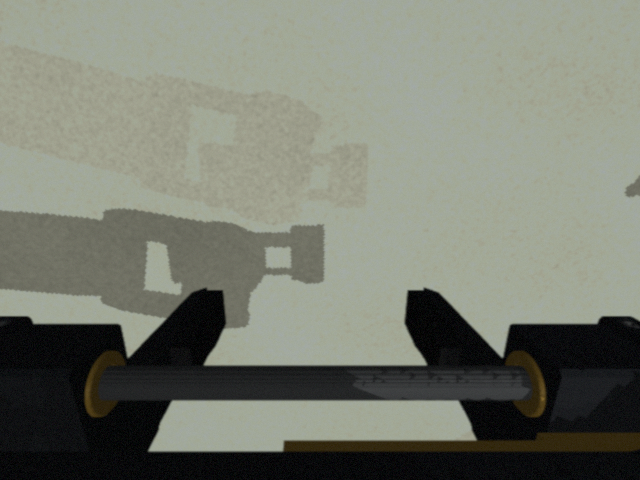

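```bash
cat > h.py <<'E'
import numpy as np, cv2
from scipy.spatial.transform import Rotation as R
from cell import get_state, imaging
def K(m):
    f=240/np.tan(np.radians(m["vertical_fov"])/2); return f
def ray(m,u,v):
    f=K(m); T=m["world_from_camera"]; d=T[:3,:3]@np.array([(u-m["cx"])/f,(v-m["cy"])/f,1]); return T[:3,3],d
def onplane(m,u,v,z):
    o,d=ray(m,u,v); return o+d*(z-o[2])/d[2]
def proj(m,P):
    T=m["world_from_camera"]; p=T[:3,:3].T@(np.asarray(P)-T[:3,3]); f=K(m)
    return m["cx"]+f*p[0]/p[2], m["cy"]+f*p[1]/p[2]
def pose():
    s=get_state(); return s,s["tool_pos"],R.from_rotvec(s["orientation"]).as_matrix()
def plan(target,jaw_yaw=None):
    """target TCP world, jaw_yaw deg = desired direction of tool y in world (mod 180)"""
    s,p,r=pose(); d=np.asarray(target)-p
    y=np.degrees(np.arctan2(r[1,1],r[0,1]))
    t=0
    if jaw_yaw is not None:
        t=(jaw_yaw-y+90)%180-90   # world ccw turn; tool x down => about tool x = -t
    print("t",round(s["clock"],2),"tcp",p.round(4),"jawyaw",round(y,1),"q6",round(s["joint_pos"][5],2),"tilt x",r[:,0].round(3),"F",s["contact_force"].round(1),"open",round(s["opening"],4))
    print("tool shift mm",(r.T@d*1000).round(1),"turn about tool x deg",round(-t,1),"(do shift first) ; rows>=",np.ceil(np.abs(r.T@d).max()/.0417),np.ceil(abs(t)/7.16))
def snap(n,name,crop=None,k=1):
    m=imaging.camera_model(n); im=imaging.camera(n); save(im,name,crop,k); return m,im
def save(im,name,crop=None,k=1):
    x0,y0=0,0
    if crop: x0,y0,x1,y1=crop; im=im[y0:y1,x0:x1]
    im=cv2.resize(im,None,fx=k,fy=k,interpolation=cv2.INTER_CUBIC)
    cv2.imwrite(f"pics/{name}.png",im[:,:,::-1])
E
python3 - <<'E'
from h import *
m,im=snap("scene","s1",(100,150,300,300),4)
save(im,"s2",(230,170,430,320),4)
ms=imaging.camera_model("scene")
for n,u,v,z in [("rackTL",120,250,.024),("rackBR",219,266,.024),("knob",328,200,.1),("thin",310,223,.14),("thick",364,222,.14),("plate",345,290,.099),("can",444,177,.056),("can",490,171,.056),("can",460,217,.056),("can",509,211,.056),("bottle",470,272,.1),("dish",383,205,.018),("box",250,225,.03)]:
    print(n,onplane(ms,u,v,z).round(3))
plan([.5,0,.3],90)
E
```

```text
rackTL [ 0.462 -0.405  0.024]
rackBR [ 0.533 -0.213  0.024]
knob [0.465 0.018 0.1  ]
thin [ 0.539 -0.03   0.14 ]
thick [0.554 0.068 0.14 ]
plate [0.665 0.013 0.099]
can [0.416 0.277 0.056]
can [0.417 0.379 0.056]
can [0.521 0.281 0.056]
can [0.524 0.384 0.056]
bottle [0.668 0.245 0.1  ]
dish [0.44  0.143 0.018]
box [ 0.451 -0.141  0.03 ]
t 0.2 tcp [ 0.2436 -0.493   0.2384] jawyaw -63.7 q6 -0.22 tilt x [-0.     0.001 -1.   ] F [0.1 0.5 0. ] open 0.0881
tool shift mm [ -61.3 -328.4 -448.3] turn about tool x deg 26.3 (do shift first) ; rows>= 11.0 4.0
```

View pics/s1.png

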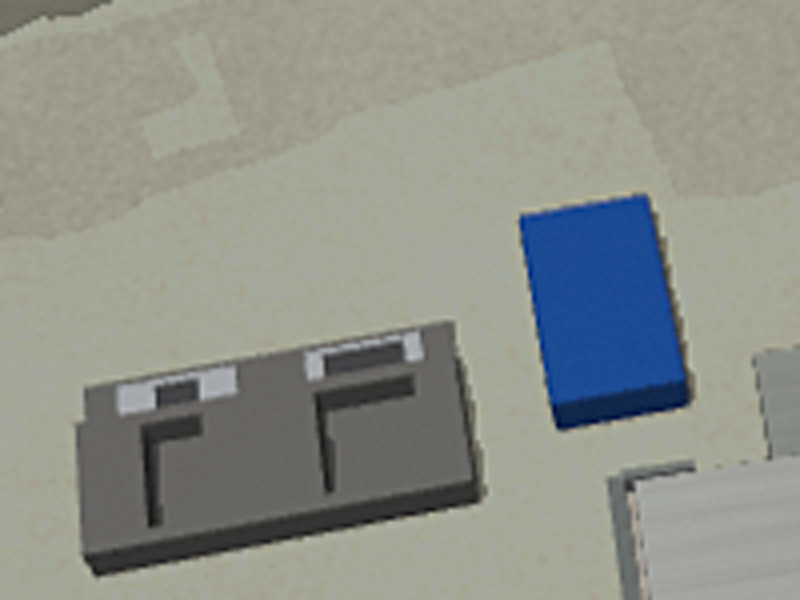

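View pics/s2.png

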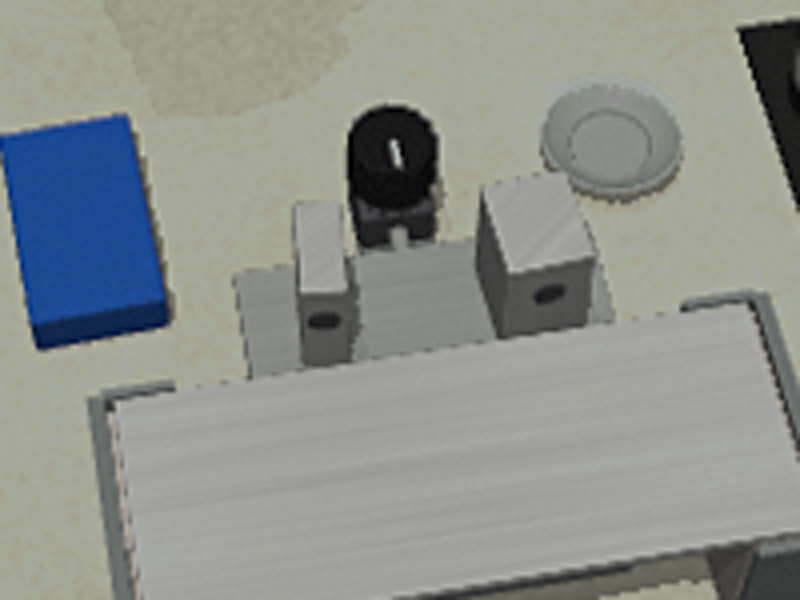

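Run:
```python
from h import *
plan([.45,0,.32],90)
```

```text
t 0.2 tcp [ 0.2436 -0.493   0.2384] jawyaw -63.7 q6 -0.22 tilt x [-0.     0.001 -1.   ] F [0.1 0.5 0. ] open 0.0881
tool shift mm [ -81.2 -350.6 -403.4] turn about tool x deg 26.3 (do shift first) ; rows>= 10.0 4.0
```

```bash
R="x"; python3 -m pendant '-0.006 -0.025 -0.029 0 0 0 1;-0.006 -0.025 -0.029 0 0 0 1;-0.006 -0.025 -0.029 0 0 0 1;-0.006 -0.025 -0.029 0 0 0 1;-0.006 -0.025 -0.029 0 0 0 1;-0.006 -0.025 -0.029 0 0 0 1;-0.006 -0.025 -0.029 0 0 0 1;-0.006 -0.025 -0.029 0 0 0 1;-0.006 -0.025 -0.029 0 0 0 1;-0.006 -0.025 -0.029 0 0 0 1' 20
python3 -m pendant '-0.006 -0.025 -0.029 0 0 0 1;-0.006 -0.025 -0.029 0 0 0 1;-0.006 -0.025 -0.029 0 0 0 1;-0.006 -0.025 -0.029 0 0 0 1;0 0 0 6.6 0 0 1;0 0 0 6.6 0 0 1;0 0 0 6.6 0 0 1;0 0 0 6.5 0 0 1'
python3 - <<'E'
from h import *
plan([.45,0,.32],90)
m,im=snap("wrist","w1"); print(m["world_from_camera"].round(3).tolist())
plan([.45,0,.32],90)
E
```

```text
clock: 1.03
tool_pos: [0.393, -0.1387, 0.2991]
orientation: [1.967, 0.459, -1.966]
contact_force: [1.5, -0.3, -0.1]
opening: 0.0881
clock: 1.7
tool_pos: [0.4525, 0.0009, 0.3226]
orientation: [-2.218, 0.005, 2.219]
contact_force: [-0.2, 0.0, -1.2]
opening: 0.0884
t 1.7 tcp [0.4525 0.0009 0.3226] jawyaw -90.3 q6 1.32 tilt x [-0.  0. -1.] F [-0.2  0.  -1.2] open 0.0884
tool shift mm [2.6 0.9 2.5] turn about tool x deg -0.3 (do shift first) ; rows>= 1.0 1.0
[[-0.006, -0.949, -0.314, 0.533], [-1.0, 0.006, 0.002, 0.001], [0.0, 0.314, -0.949, 0.469], [0.0, 0.0, 0.0, 1.0]]
t 1.75 tcp [0.4525 0.0007 0.3226] jawyaw -90.7 q6 1.32 tilt x [-0.  0. -1.] F [-0.2  0.2 -0.5] open 0.0883
tool shift mm [2.6 0.8 2.5] turn about tool x deg -0.7 (do shift first) ; rows>= 1.0 1.0
```

View pics/w1.png

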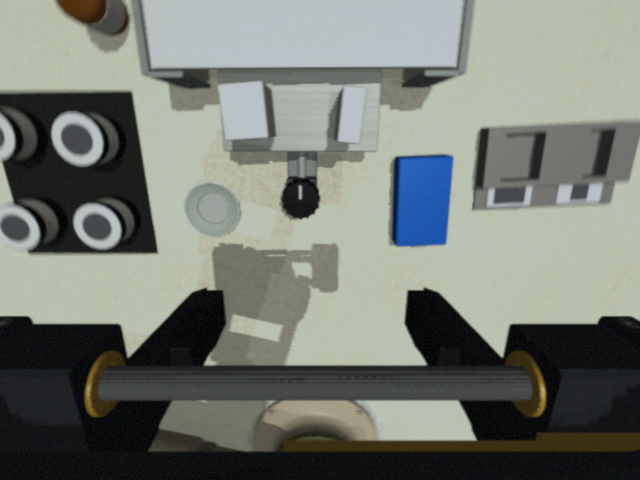

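Run:
```python
import cv2
im=cv2.imread("pics/w1.png")
def c(x0,y0,x1,y1,k,n): cv2.imwrite(f"pics/{n}.png",cv2.resize(im[y0:y1,x0:x1],None,fx=k,fy=k,interpolation=cv2.INTER_CUBIC))
c(130,60,480,220,4/1.75,"w1b") if 0 else c(200,60,400,210,4,"w1a")
c(460,110,640,225,4,"w1b")
```

```text
(no output)
```

View pics/w1a.png

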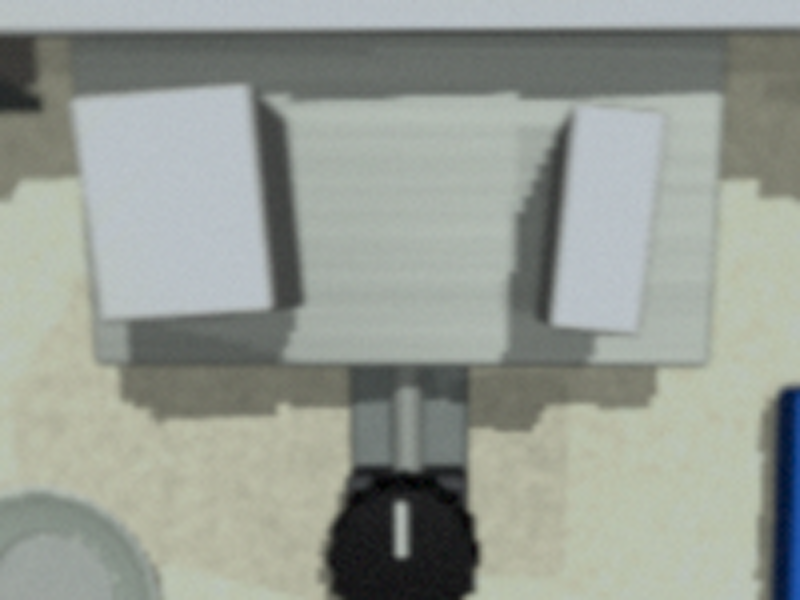

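View pics/w1b.png

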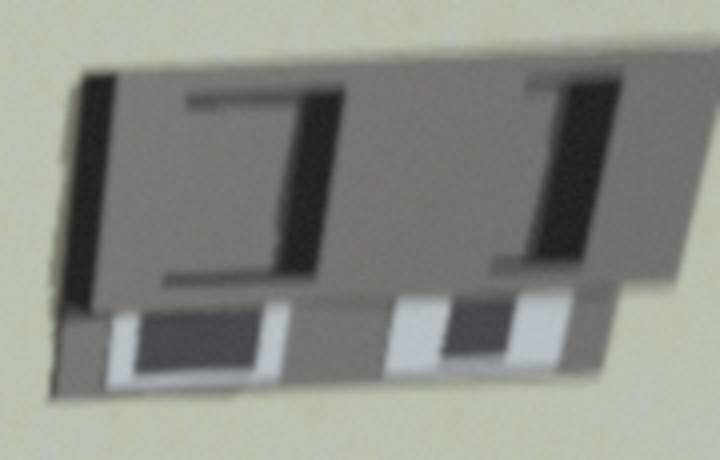

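Run:
```python
from h import *
m=imaging.camera_model("wrist")
A=lambda x,y,z:onplane(m,200+x/4,60+y/4,z)
B=lambda x,y,z:onplane(m,460+x/4,110+y/4,z)
for z in (.06,.065,.07,.075):
    a,b=A(97,363,z),A(707,363,z); print("plat",z,np.linalg.norm(a-b).round(4),a.round(4),b.round(4))
for z in (.13,.135,.14,.145):
  for n,q in (("thick",[(72,100),(248,86),(272,308),(105,320)]),("thin",[(575,105),(664,114),(638,332),(549,324)])):
    P=np.array([A(x,y,z) for x,y in q]); L=[np.linalg.norm(P[i]-P[i-1])*1e3 for i in range(4)]
    d=P[0]+P[1]-P[2]-P[3]
    print(n,z,P.mean(0).round(4),np.round(L,1),"yaw",np.degrees(np.arctan2(d[1],d[0])).round(1))
z=.024
P=[B(*q,z) for q in [(115,73),(95,305),(675,283),(720,45)]]
for p in P: print(p.round(4))
print([np.linalg.norm(P[i]-P[i-1])*1e3 for i in range(4)])
for n,q in (("wide",[(187,95),(345,90),(315,276),(163,285)]),("narrow",[(527,78),(622,75),(582,262),(490,268)])):
    print(n,[B(*c,z).round(4).tolist() for c in q])
print("knob",[onplane(m,200+403/4,60+545/4,z).round(4) for z in (.08,.1,.12)])
```

```text
plat 0.06 0.1788 [0.5113 0.1063 0.06  ] [ 0.5089 -0.0725  0.06  ]
plat 0.065 0.1766 [0.5116 0.105  0.065 ] [ 0.5092 -0.0716  0.065 ]
plat 0.07 0.1744 [0.5119 0.1037 0.07  ] [ 0.5095 -0.0707  0.07  ]
plat 0.075 0.1722 [0.5121 0.1024 0.075 ] [ 0.5098 -0.0698  0.075 ]
thick 0.13 [0.5504 0.0664 0.13  ] [48.5 40.6 48.6 40.4] yaw 3.3
thin 0.13 [ 0.5457 -0.0349  0.13  ] [48.5 20.6 48.3 21.6] yaw -6.1
thick 0.135 [0.5501 0.0654 0.135 ] [47.7 40.  47.9 39.8] yaw 3.3
thin 0.135 [ 0.5455 -0.0344  0.135 ] [47.7 20.3 47.6 21.3] yaw -6.1
thick 0.14 [0.5499 0.0645 0.14  ] [47.  39.4 47.2 39.2] yaw 3.3
thin 0.14 [ 0.5453 -0.0339  0.14  ] [47.  20.  46.9 20.9] yaw -6.1
thick 0.145 [0.5496 0.0635 0.145 ] [46.3 38.8 46.5 38.6] yaw 3.3
thin 0.145 [ 0.5451 -0.0334  0.145 ] [46.3 19.7 46.2 20.6] yaw -6.1
[ 0.5321 -0.2176  0.024 ]
[ 0.4596 -0.2218  0.024 ]
[ 0.4643 -0.4109  0.024 ]
[ 0.5379 -0.4044  0.024 ]
[np.float64(186.8163956665565), np.float64(72.63405728670119), np.float64(189.12859293448295), np.float64(73.8826087057529)]
wide [[0.5253, -0.2412, 0.024], [0.5261, -0.2905, 0.024], [0.4681, -0.2924, 0.024], [0.4659, -0.2432, 0.024]]
narrow [[0.5289, -0.3468, 0.024], [0.5294, -0.3763, 0.024], [0.4715, -0.3786, 0.024], [0.47, -0.3491, 0.024]]
knob [array([0.4601, 0.0172, 0.08  ]), array([0.4639, 0.0163, 0.1   ]), array([0.4676, 0.0154, 0.12  ])]
```

Run:
```python
from h import *
plan([.5455,-.035,.17],83.9)
```

```text
t 1.75 tcp [0.4525 0.0007 0.3226] jawyaw -90.7 q6 1.32 tilt x [-0.  0. -1.] F [-0.2  0.2 -0.5] open 0.0883
tool shift mm [152.6  34.6 -93.5] turn about tool x deg 5.4 (do shift first) ; rows>= 4.0 1.0
```

```bash
python3 -m pendant '0.0305 0.0069 -0.0187 0 0 0 1;0.0305 0.0069 -0.0187 0 0 0 1;0.0305 0.0069 -0.0187 0 0 0 1;0.0305 0.0069 -0.0187 0 0 0 1;0.0305 0.0070 -0.0187 0 0 0 1;0 0 0 5.4 0 0 1;0 0 0 0 0 0 1;0 0 0 0 0 0 1'
python3 - <<'E'
from h import *
plan([.5455,-.035,.09],83.9)
m,im=snap("wrist","w2")
E
```

```text
clock: 2.42
tool_pos: [0.5461, -0.0342, 0.1704]
orientation: [-2.175, 0.099, 2.175]
contact_force: [-0.5, -0.1, -0.0]
opening: 0.0883
t 2.42 tcp [ 0.5461 -0.0342  0.1704] jawyaw -95.2 q6 1.38 tilt x [-0.  0. -1.] F [-0.5 -0.1 -0. ] open 0.0883
tool shift mm [80.4  0.9  0.5] turn about tool x deg 0.9 (do shift first) ; rows>= 2.0 1.0
```

View pics/w2.png

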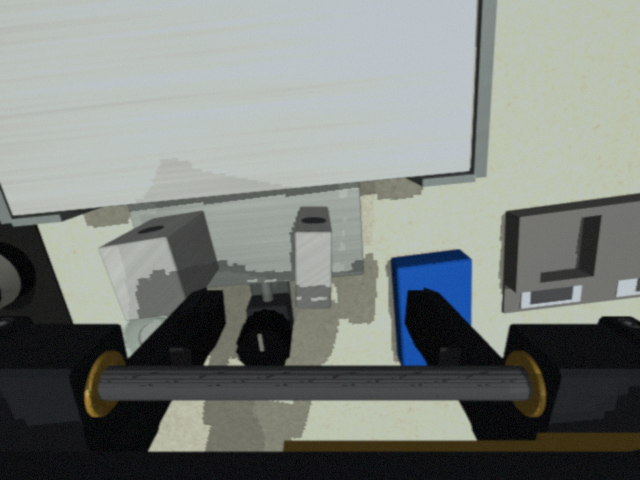

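```bash
python3 -m pendant '0.027 0.0009 0.0005 0.9 0 0 1;0.027 0 0 0 0 0 1;0.026 0 0 0 0 0 1;0 0 0 0 0 0 0;0 0 0 0 0 0 0;0 0 0 0 0 0 0;0 0 0 0 0 0 0;0 0 0 0 0 0 0;0 0 0 0 0 0 0;0 0 0 0 0 0 0' 25
python3 -m pendant '0 0 0 0 0 0 0;0 0 0 0 0 0 0;-0.02 0 0 0 0 0 0;-0.035 0 0 0 0 0 0;-0.035 0 0 0 0 0 0;0 0 0 0 0 0 0'
python3 - <<'E'
from h import *
plan([.43,-.3627,.19],91.9)
m,im=snap("wrist","w3")
E
```

```text
clock: 3.3
tool_pos: [0.5457, -0.035, 0.0909]
orientation: [-2.166, 0.119, 2.164]
contact_force: [-0.1, 0.2, -0.1]
opening: 0.0436
clock: 3.8
tool_pos: [0.5477, -0.0355, 0.1862]
orientation: [-2.177, 0.122, 2.155]
contact_force: [0.2, -0.0, -1.2]
opening: 0.0217
t 3.8 tcp [ 0.5477 -0.0355  0.1862] jawyaw -96.3 q6 1.4 tilt x [ 0.01  -0.003 -1.   ] F [ 0.2 -0.  -1.2] open 0.0217
tool shift mm [ -4.  338.2  81.1] turn about tool x deg -8.2 (do shift first) ; rows>= 9.0 2.0
```

View pics/w3.png

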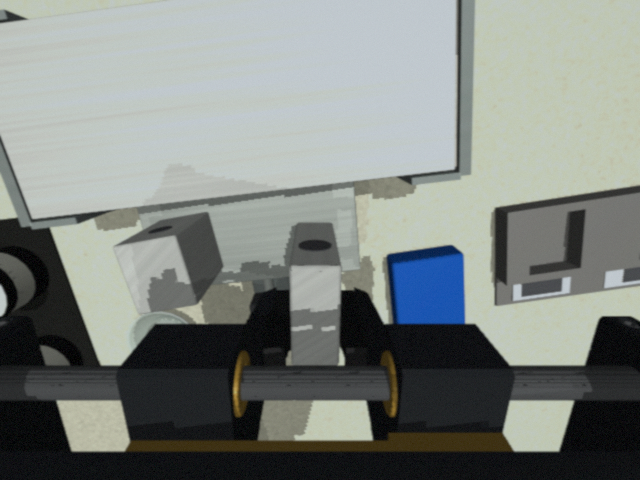

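```bash
python3 -m pendant '-0.0015 0.033 0.0094 0 0 0 0;-0.0015 0.033 0.0094 0 0 0 0;-0.0015 0.033 0.0094 0 0 0 0;-0.0015 0.033 0.0094 0 0 0 0;-0.0015 0.033 0.0094 0 0 0 0;-0.0015 0.033 0.0094 0 0 0 0;-0.0015 0.033 0.0094 0 0 0 0;-0.0015 0.033 0.0094 0 0 0 0;-0.0015 0.033 0.0094 0 0 0 0;0 0 0 -4 0 0 0'
python3 -m pendant '0 0 0 -4.2 0 0 0;0 0 0 0 0 0 0;0 0 0 0 0 0 0'
python3 - <<'E'
from h import *
plan([.5,-.3627,.12],91.9)
m,im=snap("wrist","w4")
np.save("w4m.npy",m)
save(im,"w4a",(160,60,480,300),2.5)
E
```

```text
clock: 4.68
tool_pos: [0.4264, -0.3254, 0.192]
orientation: [-2.196, 0.05, 2.201]
contact_force: [0.1, 0.3, -1.5]
opening: 0.0217
clock: 4.93
tool_pos: [0.4284, -0.3205, 0.1925]
orientation: [2.205, 0.036, -2.209]
contact_force: [-0.6, -0.3, -1.7]
opening: 0.0222
t 4.93 tcp [ 0.4284 -0.3205  0.1925] jawyaw -88.2 q6 0.68 tilt x [-0.002  0.002 -1.   ] F [-0.6 -0.3 -1.7] open 0.0222
tool shift mm [ 72.3  44.5 -70.4] turn about tool x deg -0.1 (do shift first) ; rows>= 2.0 1.0
```

View pics/w4a.png

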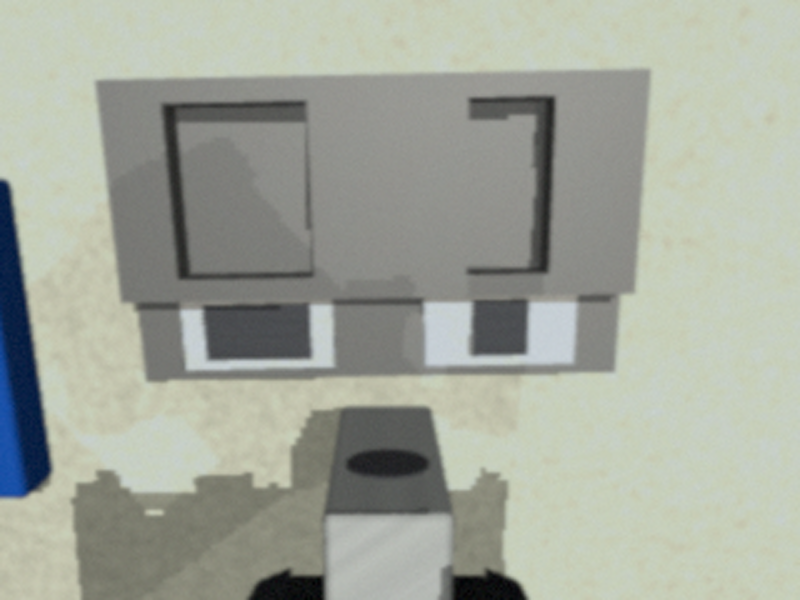

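Run:
```python
from h import *
m=np.load("w4m.npy",allow_pickle=True).item()
for n,q in (("wide",[(163,104),(307,101),(313,275),(180,278)]),("narrow",[(470,98),(554,97),(547,270),(468,271)]),("rack",[(97,80),(650,69),(635,293),(121,302)])):
    P=np.array([onplane(m,160+x/2.5,60+y/2.5,.024) for x,y in q]); d=P[0]+P[1]-P[2]-P[3]; e=P[0]+P[3]-P[1]-P[2]
    print(n,P.mean(0).round(4),[round(np.linalg.norm(P[i]-P[i-1])*1e3,1) for i in range(4)],np.degrees(np.arctan2(d[1],d[0])).round(2),np.degrees(np.arctan2(-e[0],e[1])).round(2))
for z in (.155,.158,.16,.163): print([onplane(m,160+x/2.5,60+y/2.5,z).round(4).tolist() for x,y in [(345,407),(430,408),(452,513),(326,514)]])
```

```text
wide [ 0.5013 -0.2656  0.024 ] [np.float64(59.3), np.float64(49.8), np.float64(59.1), np.float64(49.0)] 2.52 2.87
narrow [ 0.506  -0.3612  0.024 ] [np.float64(58.6), np.float64(28.9), np.float64(58.6), np.float64(28.9)] 2.74 2.35
rack [ 0.5033 -0.3135  0.024 ] [np.float64(75.7), np.float64(189.2), np.float64(75.8), np.float64(190.4)] 2.67 2.7
[[0.459, -0.3097, 0.155], [0.4593, -0.3289, 0.155], [0.434, -0.3352, 0.155], [0.4328, -0.3056, 0.155]]
[[0.4598, -0.3099, 0.158], [0.4602, -0.3287, 0.158], [0.4352, -0.3349, 0.158], [0.4341, -0.3058, 0.158]]
[[0.4604, -0.31, 0.16], [0.4607, -0.3286, 0.16], [0.436, -0.3347, 0.16], [0.4349, -0.306, 0.16]]
[[0.4612, -0.3101, 0.163], [0.4615, -0.3284, 0.163], [0.4373, -0.3345, 0.163], [0.4362, -0.3062, 0.163]]
```

Run:
```python
from h import *
m=np.load("w4m.npy",allow_pickle=True).item()
for z in (.228,.232): print([onplane(m,160+x/2.5,60+y/2.5,z).round(4).tolist() for x,y in [(452,513),(326,514)]])
ms=imaging.camera_model("scene")
print([onplane(ms,100+x/4,150+y/4,.024).round(4).tolist() for x,y in [(83,552),(478,485)]])
print("wrist far corners",[onplane(m,160+x/2.5,60+y/2.5,.024).round(4).tolist() for x,y in [(650,69),(97,80)]])
# thin top in scene s2: TL(295,203) TR(341,202) BR(347,290) BL(301,293) ; 
for z in (.128,.131):
  print([onplane(ms,230+x/4,170+y/4,z).round(4).tolist() for x,y in [(295,203),(341,202),(347,290),(301,293)]])
md,im=snap("side","d2",(200,100,460,300),3)
snap("scene","s3",(100,150,360,330),3)
```

```text
[[0.4639, -0.3284, 0.228], [0.4632, -0.3106, 0.228]]
[[0.4655, -0.328, 0.232], [0.4648, -0.3108, 0.232]]
[[0.5495, -0.4032, 0.024], [0.545, -0.2125, 0.024]]
wrist far corners [[0.5456, -0.4062, 0.024], [0.5367, -0.2172, 0.024]]
[[0.5242, -0.0391, 0.128], [0.5273, -0.0179, 0.128], [0.5752, -0.0233, 0.128], [0.5732, -0.0442, 0.128]]
[[0.5262, -0.0394, 0.131], [0.5293, -0.0183, 0.131], [0.577, -0.0236, 0.131], [0.5751, -0.0444, 0.131]]
```

View pics/d2.png

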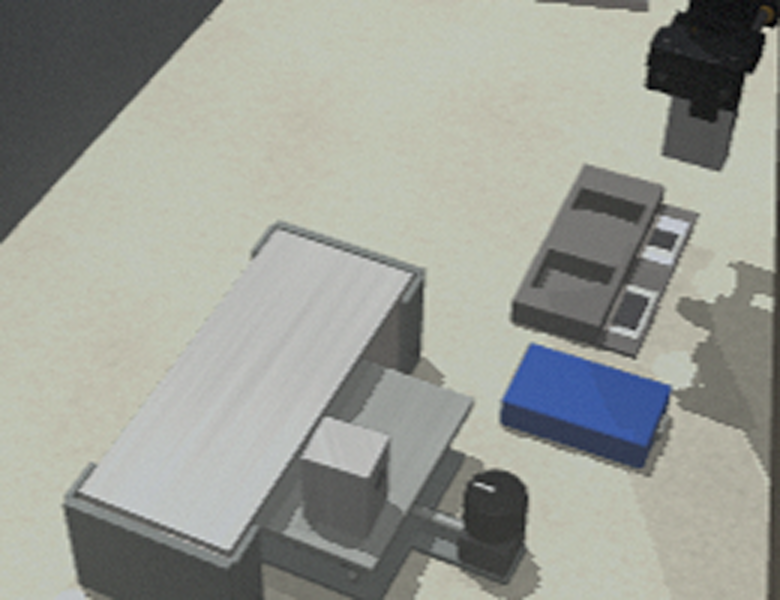

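View pics/s3.png

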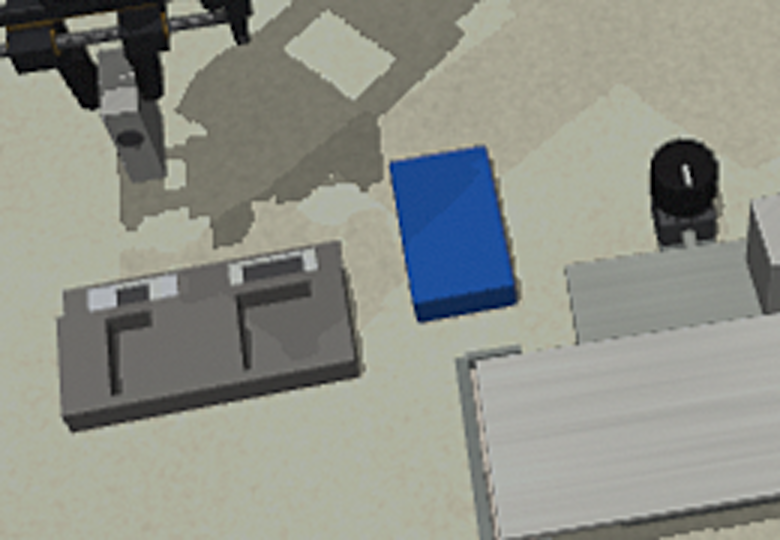

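```bash
cat >> h.py <<'E'
def tri(obs):
    A=np.zeros((3,3));b=np.zeros(3)
    for m,u,v in obs:
        o,d=ray(m,u,v); d=d/np.linalg.norm(d); Pm=np.eye(3)-np.outer(d,d); A+=Pm;b+=Pm@o
    p=np.linalg.solve(A,b)
    return p.round(4),[np.hypot(*(np.array(proj(m,p))-[u,v])).round(2) for m,u,v in obs]
E
python3 - <<'E'
from h import *
sc=imaging.camera_model("scene"); sd=imaging.camera_model("side")
S=lambda x,y:(sc,100+x/3,150+y/3); D=lambda x,y:(sd,200+x/3,100+y/3)
print("held bottom +x+y",tri([S(163,180),D(662,155)]))
print("rack top +x+y",tri([S(358,362),D(515,305)]))
print("rack top +x-y",tri([S(63,417),D(587,166)]))
print("plate top -x-y",tri([S(475,363),D(410,270)]))
print("platform near -y",tri([S(567,264),D(472,400)]))
print("table cams: rack +x-y bottom", onplane(sc,100+72/3,150+431/3,0))
E
```

```text
held bottom +x+y (array([ 0.4557, -0.3123,  0.1362]), [np.float64(1.79), np.float64(1.38)])
rack top +x+y (array([ 0.5353, -0.2167,  0.0165]), [np.float64(2.38), np.float64(1.89)])
rack top +x-y (array([ 0.5443, -0.4079,  0.0177]), [np.float64(2.33), np.float64(1.67)])
plate top -x-y (array([ 0.5967, -0.1379,  0.0991]), [np.float64(1.9), np.float64(1.48)])
platform near -y (array([ 0.511 , -0.0699,  0.0582]), [np.float64(1.28), np.float64(1.11)])
table cams: rack +x-y bottom [ 0.54964064 -0.40384323  0.        ]
```

Run:
```python
from h import *
plan([.505,-.362,.10],92.6)
```

```text
t 5.08 tcp [ 0.4288 -0.3204  0.1933] jawyaw -88.2 q6 0.68 tilt x [-0.001  0.001 -1.   ] F [ 0.9  0.2 -1.7] open 0.0221
tool shift mm [ 93.2  44.1 -74.9] turn about tool x deg -0.8 (do shift first) ; rows>= 3.0 1.0
```

```bash
python3 -m pendant '0.01 0.0147 -0.025 0 0 0 0;0.01 0.0147 -0.025 0 0 0 0;0.02 0.0147 -0.0249 -0.8 0 0 0;0.027 0 0 0 0 0 0;0.026 0 0 0 0 0 0;0 0 0 0 0 0 0;0 0 0 0 0 0 0;0 0 0 0 0 0 0' 30
python3 - <<'E'
from h import *
plan([.505,-.362,.065],92.6)
sc,im=snap("scene","s4",(100,180,260,300),5)
sd,im=snap("side","d4",(290,120,450,240),5)
E
```

```text
clock: 5.75
tool_pos: [0.5056, -0.3628, 0.1024]
orientation: [2.199, 0.049, -2.195]
contact_force: [-0.4, -0.8, -2.2]
opening: 0.0215
t 5.75 tcp [ 0.5056 -0.3628  0.1024] jawyaw -87.3 q6 0.71 tilt x [ 0.002 -0.002 -1.   ] F [-0.4 -0.8 -2.2] open 0.0215
tool shift mm [37.4 -0.9  0.6] turn about tool x deg 0.1 (do shift first) ; rows>= 1.0 1.0
```

View pics/s4.png

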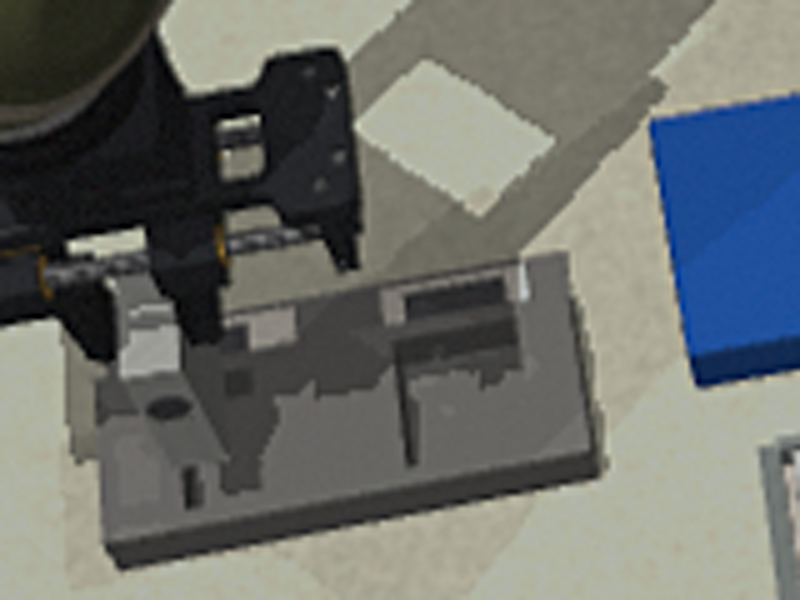

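View pics/d4.png

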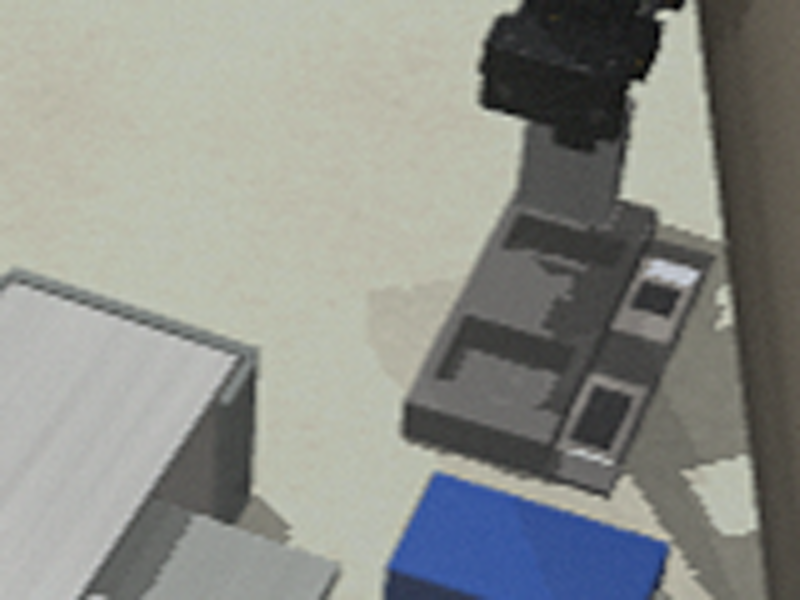

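```bash
python3 -m pendant '0.015 0 0 0 0 0 0;0.012 0 0 0 0 0 0;0.006 0 0 0 0 0 0;0 0 0 0 0 0 0;0 0 0 0 0 0 0'; python3 -m pendant '0.005 0 0 0 0 0 0;0.004 0 0 0 0 0 0;0 0 0 0 0 0 0;0 0 0 0 0 0 0'
```

```text
clock: 6.27
tool_pos: [0.5053, -0.3628, 0.0687]
orientation: [2.198, 0.05, -2.196]
contact_force: [-0.1, 0.4, -1.5]
opening: 0.022
clock: 6.6
tool_pos: [0.505, -0.3625, 0.0587]
orientation: [2.198, 0.052, -2.198]
contact_force: [0.1, -0.4, -2.6]
opening: 0.0216
```

```bash
python3 -m pendant '0.003 0 0 0 0 0 0;0 0 0 0 0 0 0;0 0 0 0 0 0 0'; python3 -m pendant '0.002 0 0 0 0 0 0;0 0 0 0 0 0 0;0 0 0 0 0 0 0'
```

```text
clock: 6.85
tool_pos: [0.5057, -0.3628, 0.0569]
orientation: [2.199, 0.05, -2.195]
contact_force: [-0.4, 1.1, 4.3]
opening: 0.0218
clock: 7.1
tool_pos: [0.5058, -0.3629, 0.0568]
orientation: [2.199, 0.049, -2.193]
contact_force: [-3.8, 4.0, 19.7]
opening: 0.0218
```

```bash
python3 -m pendant '-0.002 0 0 0 0 0 0.7;0 0 0 0 0 0 0.7;0 0 0 0 0 0 0.7;0 0 0 0 0 0 0.7;0 0 0 0 0 0 0.7;0 0 0 0 0 0 0.7;-0.02 0 0 0 0 0 0.7;-0.035 0 0 0 0 0 0.7;-0.035 0 0 0 0 0 0.7;-0.01 0 0.01 0 0 0 0.7'
python3 - <<'E'
from h import *
plan([.43,-.3,.2],92.6)
E
```

```text
clock: 7.93
tool_pos: [0.4971, -0.364, 0.1608]
orientation: [2.201, 0.046, -2.188]
contact_force: [0.8, -0.3, 0.0]
opening: 0.0619
t 7.93 tcp [ 0.4971 -0.364   0.1608] jawyaw -87.3 q6 0.7 tilt x [ 0.006 -0.006 -1.   ] F [ 0.8 -0.3  0. ] open 0.0619
tool shift mm [-40.  -66.9  63.7] turn about tool x deg 0.1 (do shift first) ; rows>= 2.0 1.0
```

```bash
python3 -m pendant '-0.02 -0.033 0.032 0 0 0 0.7;-0.02 -0.033 0.032 0 0 0 0.7;0 0 0 0 0 0 0.7;0 0 0 0 0 0 0.7'
python3 - <<'E'
from h import *
m,im=snap("wrist","w5",(160,60,480,300),2.5)
plan([.47,.04,.23],93.3)
E
```

```text
clock: 8.27
tool_pos: [0.4386, -0.31, 0.19]
orientation: [2.198, 0.05, -2.196]
contact_force: [-0.2, 0.2, 0.0]
opening: 0.0616
t 8.32 tcp [ 0.4393 -0.3107  0.1892] jawyaw -87.3 q6 0.69 tilt x [ 0.001 -0.001 -1.   ] F [ 1.1 -0.6 -0.7] open 0.0613
tool shift mm [ -41.  -348.9  -47.1] turn about tool x deg -0.6 (do shift first) ; rows>= 9.0 1.0
```

View pics/w5.png

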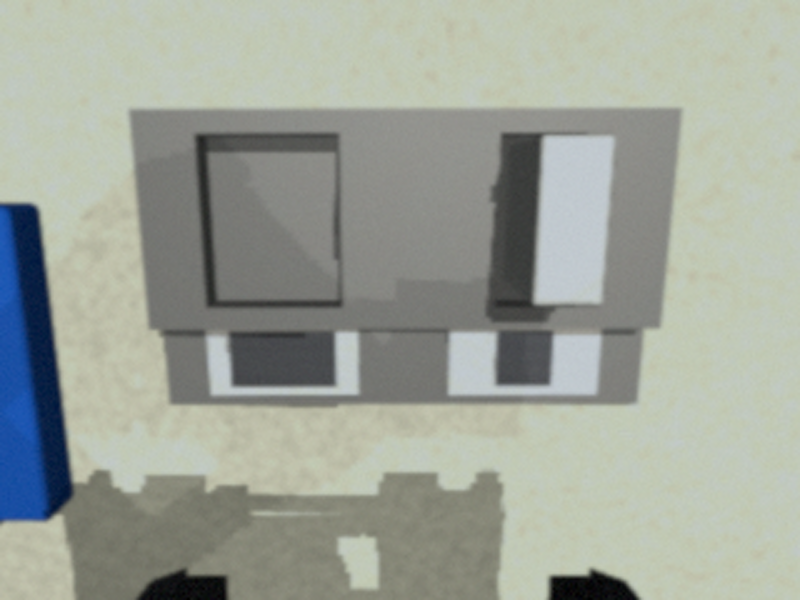

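Run:
```python
from h import *
m=imaging.camera_model("wrist")
for n,z,q in (("wide",.024,[(196,133),(340,133),(342,304),(208,306)]),("thin",.074,[(541,135),(615,136),(603,304),(533,303)]),("rack",.024,[(130,108),(682,108),(660,328),(150,328)])):
    P=np.array([onplane(m,160+x/2.5,60+y/2.5,z) for x,y in q]); d=P[0]+P[1]-P[2]-P[3]; e=P[0]+P[3]-P[1]-P[2]
    print(n,P.mean(0).round(4),[round(np.linalg.norm(P[i]-P[i-1])*1e3,1) for i in range(4)],np.degrees(np.arctan2(d[1],d[0])).round(2),np.degrees(np.arctan2(-e[0],e[1])).round(2))
```

```text
wide [ 0.5022 -0.2665  0.024 ] [np.float64(59.5), np.float64(49.8), np.float64(58.8), np.float64(49.3)] 2.55 3.02
thin [ 0.509  -0.3631  0.074 ] [np.float64(48.5), np.float64(21.5), np.float64(48.6), np.float64(21.6)] 3.02 1.82
rack [ 0.5041 -0.3142  0.024 ] [np.float64(75.6), np.float64(189.2), np.float64(75.7), np.float64(189.1)] 2.72 2.59
```

Run:
```python
from h import *
plan([.55,.066,.18],93.3)
```

```text
t 8.32 tcp [ 0.4393 -0.3107  0.1892] jawyaw -87.3 q6 0.69 tilt x [ 0.001 -0.001 -1.   ] F [ 1.1 -0.6 -0.7] open 0.0613
tool shift mm [   9.  -371.2 -128.2] turn about tool x deg -0.6 (do shift first) ; rows>= 9.0 1.0
```

```bash
python3 -m pendant '0 -0.0375 -0.0129 0 0 0 0.8;0 -0.0375 -0.0129 0 0 0 0.8;0 -0.0375 -0.0129 0 0 0 0.8;0 -0.0375 -0.0129 0 0 0 0.8;0 -0.0375 -0.0129 0 0 0 0.8;0 -0.0375 -0.0129 0 0 0 0.8;0 -0.0375 -0.0129 0 0 0 0.8;0 -0.0375 -0.0129 0 0 0 0.8;0 -0.0375 -0.0129 0 0 0 0.8;0.009 -0.0337 -0.0121 -0.6 0 0 0.8'
python3 -m pendant '0 0 0 0 0 0 0.8;0 0 0 0 0 0 0.8'
python3 - <<'E'
from h import *
plan([.55,.066,.095],93.3)
m,im=snap("wrist","w6")
E
```

```text
clock: 9.15
tool_pos: [0.5518, 0.0683, 0.1801]
orientation: [2.194, 0.063, -2.19]
contact_force: [0.7, -0.6, -0.3]
opening: 0.0707
clock: 9.32
tool_pos: [0.5506, 0.0675, 0.1783]
orientation: [2.188, 0.066, -2.193]
contact_force: [-0.3, 0.5, 0.8]
opening: 0.0707
t 9.32 tcp [0.5506 0.0675 0.1783] jawyaw -86.5 q6 1.42 tilt x [-0.002  0.    -1.   ] F [-0.3  0.5  0.8] open 0.0707
tool shift mm [83.3  1.4  0.5] turn about tool x deg 0.2 (do shift first) ; rows>= 2.0 1.0
```

View pics/w6.png

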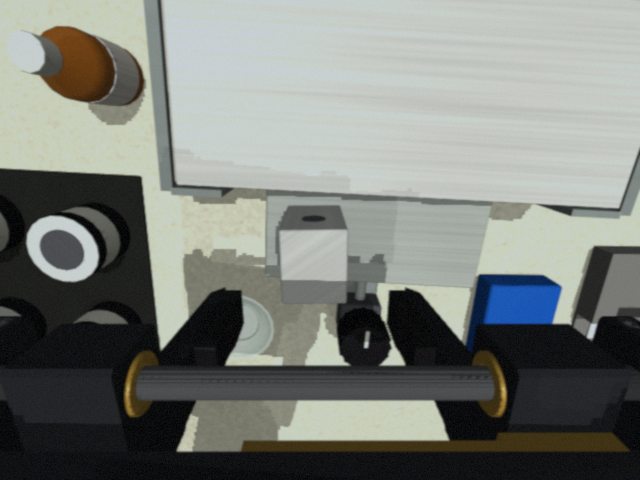

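```bash
python3 -m pendant '0.029 0.001 0 0 0 0 0.8;0.029 0 0 0 0 0 0.8;0.028 0 0 0 0 0 0.8;0 0 0 0 0 0 0;0 0 0 0 0 0 0;0 0 0 0 0 0 0;0 0 0 0 0 0 0;0 0 0 0 0 0 0;0 0 0 0 0 0 0;0 0 0 0 0 0 0' 40
python3 -m pendant '0 0 0 0 0 0 0;0 0 0 0 0 0 0'
python3 -m pendant '-0.02 0 0 0 0 0 0;-0.035 0 0 0 0 0 0;-0.035 0 0 0 0 0 0;-0.015 0 0 0 0 0 0'
python3 - <<'E'
from h import *
plan([.4393,-.285,.195],92.6)
E
```

```text
clock: 10.2
tool_pos: [0.551, 0.0651, 0.0957]
orientation: [2.196, 0.062, -2.188]
contact_force: [0.4, 1.4, 6.8]
opening: 0.0421
clock: 10.37
tool_pos: [0.551, 0.0651, 0.0957]
orientation: [2.196, 0.062, -2.188]
contact_force: [-0.0, 0.3, 7.1]
opening: 0.0418
clock: 10.7
tool_pos: [0.5509, 0.065, 0.2035]
orientation: [2.198, 0.062, -2.185]
contact_force: [0.6, 0.2, -3.7]
opening: 0.0417
t 10.7 tcp [0.5509 0.065  0.2035] jawyaw -86.7 q6 1.42 tilt x [ 0.006 -0.001 -1.   ] F [ 0.6  0.2 -3.7] open 0.0417
tool shift mm [  8.2 343.  131.6] turn about tool x deg 0.7 (do shift first) ; rows>= 9.0 1.0
```

```bash
python3 -m pendant '0.0008 0.0343 0.0131 0 0 0 0;0.0008 0.0343 0.0131 0 0 0 0;0.0008 0.0343 0.0131 0 0 0 0;0.0008 0.0343 0.0131 0 0 0 0;0.0008 0.0343 0.0131 0 0 0 0;0.0008 0.0343 0.0131 0 0 0 0;0.0008 0.0343 0.0131 0 0 0 0;0.0008 0.0343 0.0131 0 0 0 0;0.0008 0.0343 0.0131 0.7 0 0 0;0.0008 0.0243 0.0131 0 0 0 0'
python3 -m pendant '0 0 0 0 0 0 0;0 0 0 0 0 0 0'
python3 - <<'E'
from h import *
m,im=snap("wrist","w7",(160,60,480,300),2.5)
plan([.502,-.2665,.10],92.6)
E
```

```text
clock: 11.53
tool_pos: [0.437, -0.2773, 0.1911]
orientation: [2.199, 0.047, -2.199]
contact_force: [0.5, 0.3, -4.2]
opening: 0.0413
clock: 11.7
tool_pos: [0.4373, -0.2755, 0.1908]
orientation: [2.199, 0.048, -2.201]
contact_force: [0.6, 1.2, -4.0]
opening: 0.0417
t 11.75 tcp [ 0.4377 -0.2745  0.191 ] jawyaw -87.5 q6 0.74 tilt x [-0.     0.001 -1.   ] F [ 0.2  0.  -3.8] open 0.0419
tool shift mm [ 90.9  -5.1 -64.6] turn about tool x deg -0.1 (do shift first) ; rows>= 3.0 1.0
```

View pics/w7.png

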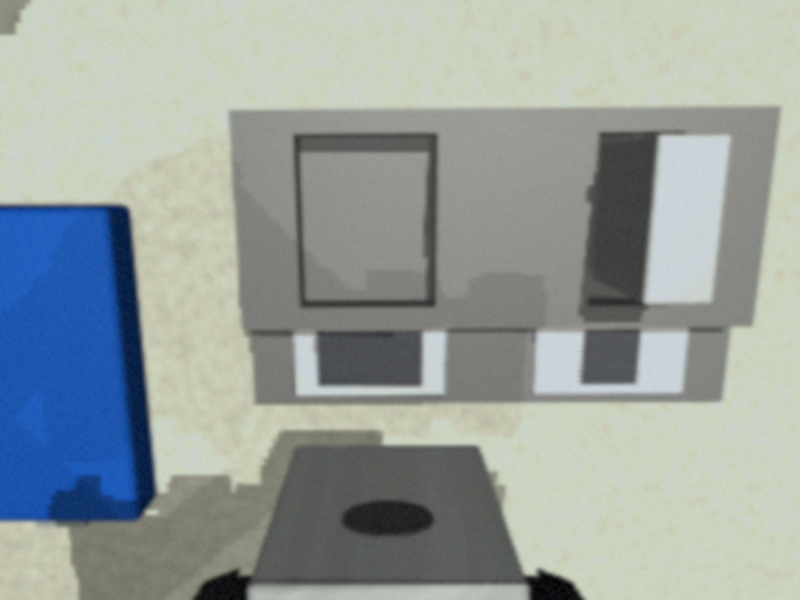

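Run:
```python
from h import *
m=imaging.camera_model("wrist")
P=np.array([onplane(m,160+x/2.5,60+y/2.5,.024) for x,y in [(295,133),(437,132),(435,304),(302,306)]]); print(P.mean(0))
for z in (.152,.155): 
    a,b=[onplane(m,160+x/2.5,60+y/2.5,z) for x,y in [(297,447),(480,447)]]; print(z,a.round(4),b.round(4),np.linalg.norm(a-b),((a+b)/2-[.025,0,0]).round(4))
s,p,r=pose(); print(p)
```

```text
[ 0.50206572 -0.26428504  0.024     ]
0.152 [ 0.4578 -0.2525  0.152 ] [ 0.4596 -0.2947  0.152 ] 0.04222877997258495 [ 0.4337 -0.2736  0.152 ]
0.155 [ 0.4588 -0.2528  0.155 ] [ 0.4606 -0.2943  0.155 ] 0.041545233365029986 [ 0.4347 -0.2736  0.155 ]
[ 0.43771592 -0.27451974  0.19095972]
```

Run:
```python
from h import *
plan([.5045,-.266,.085],92.6)
```

```text
t 11.75 tcp [ 0.4377 -0.2745  0.191 ] jawyaw -87.5 q6 0.74 tilt x [-0.     0.001 -1.   ] F [ 0.2  0.  -3.8] open 0.0419
tool shift mm [105.9  -5.5 -67.1] turn about tool x deg -0.1 (do shift first) ; rows>= 3.0 1.0
```

```bash
python3 -m pendant '0.01 -0.0018 -0.0224 0 0 0 0;0.016 -0.0018 -0.0224 0 0 0 0;0.025 -0.0018 -0.0223 0 0 0 0;0.027 0 0 0 0 0 0;0.028 0 0 0 0 0 0;0 0 0 0 0 0 0;0 0 0 0 0 0 0'
python3 - <<'E'
from h import *
plan([.5045,-.266,.042],92.6)
E
```

```text
clock: 12.33
tool_pos: [0.5049, -0.2649, 0.0848]
orientation: [2.197, 0.053, -2.201]
contact_force: [-0.3, -0.2, -2.9]
opening: 0.0415
t 12.33 tcp [ 0.5049 -0.2649  0.0848] jawyaw -87.3 q6 0.83 tilt x [-0.002  0.002 -1.   ] F [-0.3 -0.2 -2.9] open 0.0415
tool shift mm [42.8  1.2  0.4] turn about tool x deg 0.1 (do shift first) ; rows>= 2.0 1.0
```

```bash
python3 -m pendant '0.015 0.001 0 0 0 0 0;0.012 0 0 0 0 0 0;0.01 0 0 0 0 0 0;0 0 0 0 0 0 0;0 0 0 0 0 0 0'; python3 -m pendant '0.004 0 0 0 0 0 0;0 0 0 0 0 0 0;0 0 0 0 0 0 0'
```

```text
clock: 12.75
tool_pos: [0.5053, -0.2673, 0.0491]
orientation: [2.199, 0.049, -2.197]
contact_force: [-0.9, 0.5, -4.3]
opening: 0.042
clock: 13.0
tool_pos: [0.505, -0.2673, 0.0445]
orientation: [2.199, 0.049, -2.198]
contact_force: [1.0, -0.1, -3.5]
opening: 0.0418
```

```bash
python3 -m pendant '0.003 0 0 0 0 0 0;0 0 0 0 0 0 0;0 0 0 0 0 0 0'; python3 -m pendant '0.002 0 0 0 0 0 0;0 0 0 0 0 0 0;0 0 0 0 0 0 0'
```

```text
clock: 13.25
tool_pos: [0.5049, -0.2672, 0.0409]
orientation: [2.198, 0.05, -2.199]
contact_force: [-0.2, -0.2, -2.3]
opening: 0.0413
clock: 13.5
tool_pos: [0.505, -0.2674, 0.0391]
orientation: [2.199, 0.049, -2.198]
contact_force: [-0.9, -0.4, -1.8]
opening: 0.0416
```

```bash
python3 -m pendant '0.002 0 0 0 0 0 0;0 0 0 0 0 0 0;0 0 0 0 0 0 0'
```

```text
clock: 13.75
tool_pos: [0.5051, -0.2674, 0.0391]
orientation: [2.199, 0.048, -2.197]
contact_force: [-6.1, 4.4, 17.2]
opening: 0.0413
```

Contact on the floor at 0.039. Release (less open, to stay clear of the thin block) and look.

```bash
python3 -m pendant '-0.002 0 0 0 0 0 0.75;0 0 0 0 0 0 0.75;0 0 0 0 0 0 0.75;0 0 0 0 0 0 0.75;0 0 0 0 0 0 0.75;-0.02 0 0 0 0 0 0.75;-0.035 0 0 0 0 0 0.75;-0.035 0 0 0 0 0 0.75;-0.03 0 0.02 0 0 0 0.75;-0.03 0 0.03 0 0 0 0.75'
python3 -m pendant '0 0 0.01 0 0 0 0.75;0 0 0 0 0 0 0.75;0 0 0 0 0 0 0.75'
python3 - <<'E'
from h import *
m,im=snap("wrist","w8",(160,60,480,300),2.5)
np.save("w8m.npy",m)
plan([.42,.0165,.23],92.6)
E
```

```text
clock: 14.58
tool_pos: [0.4561, -0.2694, 0.1897]
orientation: [2.199, 0.051, -2.196]
contact_force: [0.4, -0.4, 0.0]
opening: 0.066
clock: 14.83
tool_pos: [0.4454, -0.2699, 0.1879]
orientation: [2.199, 0.049, -2.2]
contact_force: [-0.4, -0.3, -0.9]
opening: 0.0659
t 14.88 tcp [ 0.4457 -0.2697  0.1873] jawyaw -87.4 q6 0.75 tilt x [-0.001  0.001 -1.   ] F [-0.2 -0.9  0. ] open 0.0665
tool shift mm [ -42.2 -287.2   12.9] turn about tool x deg -0.0 (do shift first) ; rows>= 7.0 1.0
```

View pics/w8.png

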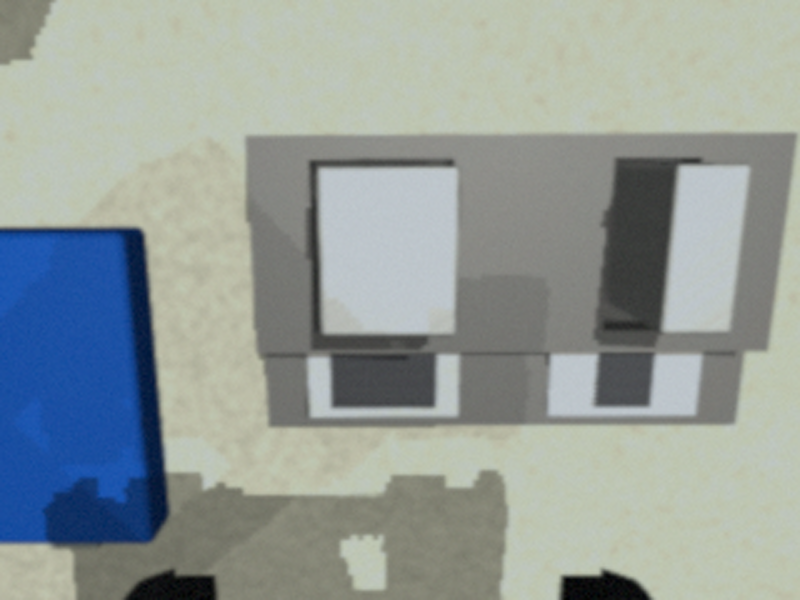

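```bash
python3 -m pendant '-0.006 -0.036 0.006 0 0 0 0.75;-0.006 -0.036 0.006 0 0 0 0.75;-0.006 -0.036 0.006 0 0 0 0.75;-0.006 -0.036 0.006 0 0 0 0.75;-0.006 -0.036 0.006 0 0 0 0.75;-0.006 -0.036 0.006 0 0 0 0.75;-0.006 -0.036 0.006 0 0 0 0.75;-0.001 -0.036 0.006 0 0 0 0.75;0 0 0 0 0 0 0.75;0 0 0 0 0 0 0.75'
python3 - <<'E'
from h import *
m,im=snap("wrist","w9"); np.save("w9m.npy",m)
save(im,"w9a",(220,60,420,210),4)
sc,im=snap("scene","s9",(280,180,380,255),8)
sd,im=snap("side","d9",(300,210,420,300),6)
plan([.46,.0165,.12])
E
```

```text
clock: 15.72
tool_pos: [0.3847, 0.0172, 0.2308]
orientation: [2.195, 0.055, -2.198]
contact_force: [1.0, -0.2, 0.7]
opening: 0.0667
t 15.87 tcp [0.3852 0.0149 0.2308] jawyaw -87.5 q6 1.26 tilt x [-0.001  0.    -1.   ] F [ 0.2 -0.1 -0.1] open 0.066
tool shift mm [110.7   1.8 -75. ] turn about tool x deg 0 (do shift first) ; rows>= 3.0 0.0
```

View pics/w9a.png

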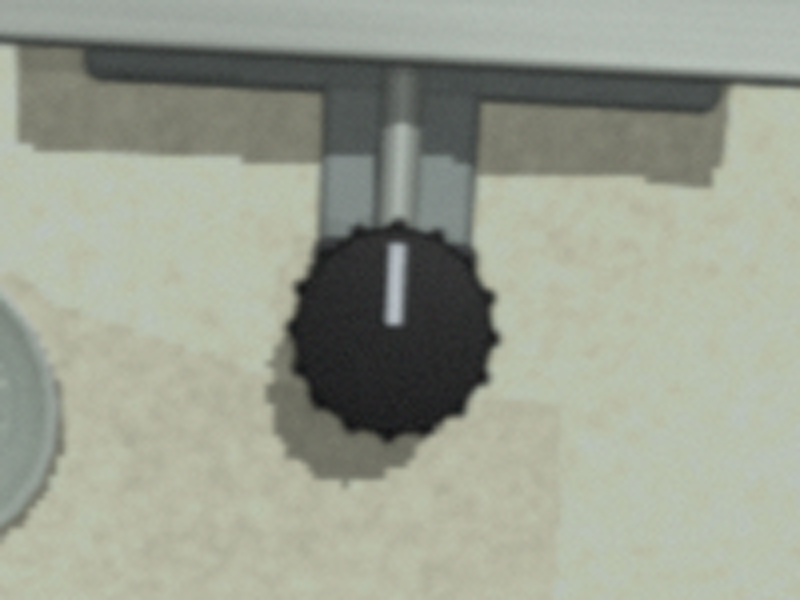

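View pics/d9.png

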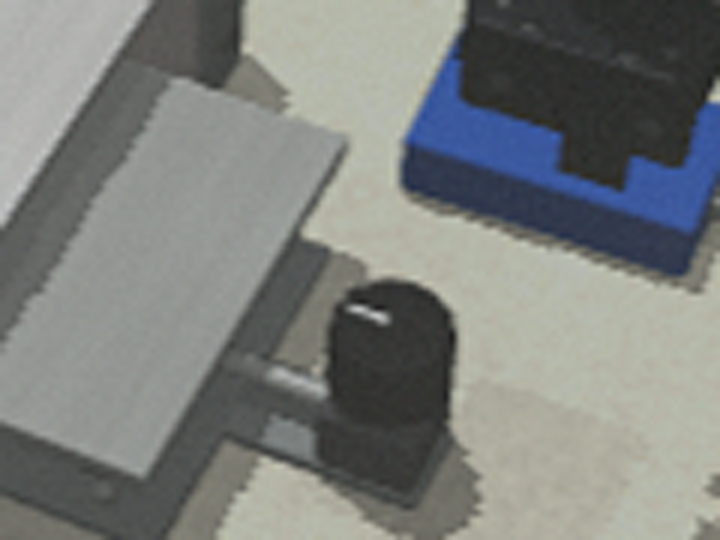

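View pics/s9.png

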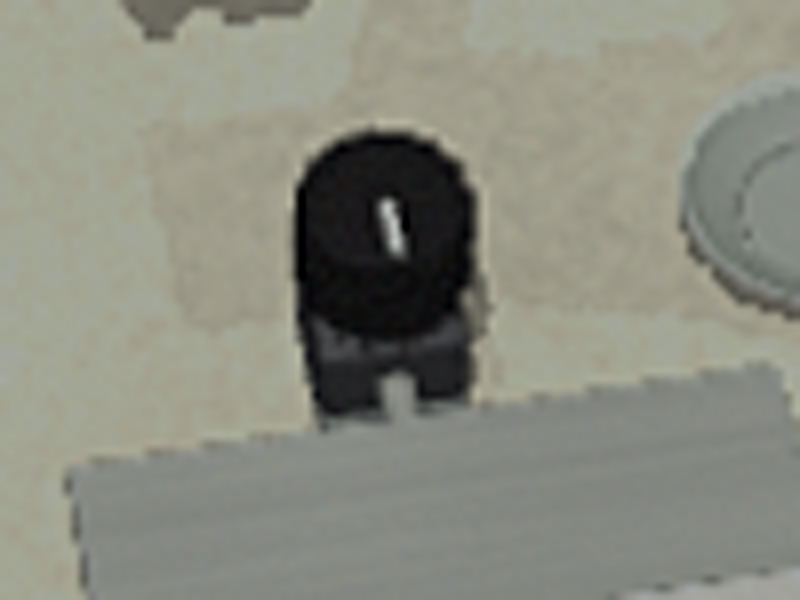

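View pics/w9.png

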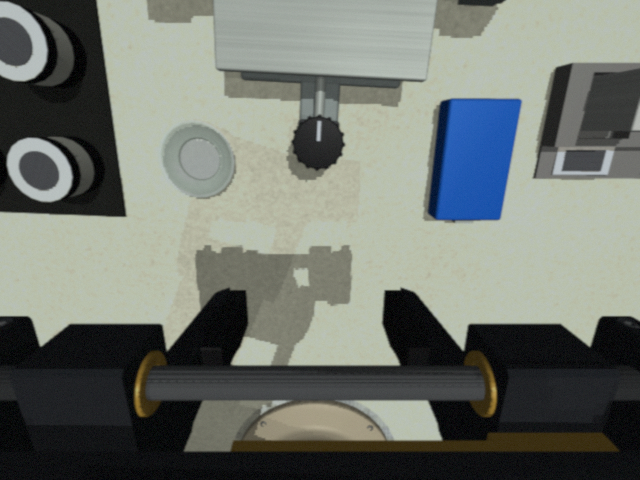

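Run:
```python
from h import *
w=np.load("w9m.npy",allow_pickle=True).item(); sc=imaging.camera_model("scene"); sd=imaging.camera_model("side")
W=lambda x,y:(w,220+x/4,60+y/4); S=lambda x,y:(sc,280+x/8,180+y/8); D=lambda x,y:(sd,300+x/6,210+y/6)
print(tri([W(394,328),S(385,200),D(390,320)])); print(tri([W(397,243),S(403,255),D(348,308)]))
for z in (.07,.08,.09,.1):
  c=onplane(*W(394,333),z); a=onplane(*W(294,330),z);b=onplane(*W(495,335),z); print(z,c.round(4),np.linalg.norm(a-b).round(4))
# platform near edge
for z in (.058,.06,.062,.064):
  a,b=onplane(w,215,69,z),onplane(w,429.5,80.5,z); print(z,np.linalg.norm(a-b).round(4),a.round(4),b.round(4),((a+b)/2).round(4))
print(tri([S(70,487),(sd,300+347/6,210+140/6)]), onplane(*S(70,487),.06))
```

```text
(array([0.4563, 0.0176, 0.0752]), [np.float64(1.16), np.float64(1.8), np.float64(1.45)])
(array([0.4729, 0.0185, 0.0741]), [np.float64(0.71), np.float64(2.03), np.float64(1.63)])
0.07 [0.4541 0.0176 0.07  ] 0.0439
0.08 [0.4545 0.0178 0.08  ] 0.0425
0.09 [0.4548 0.0179 0.09  ] 0.0411
0.1 [0.4552 0.018  0.1   ] 0.0396
0.058 0.1838 [0.5101 0.1087 0.058 ] [ 0.51   -0.0752  0.058 ] [0.5101 0.0167 0.058 ]
0.06 0.1827 [0.5098 0.1081 0.06  ] [ 0.5097 -0.0746  0.06  ] [0.5098 0.0168 0.06  ]
0.062 0.1815 [0.5096 0.1076 0.062 ] [ 0.5095 -0.074   0.062 ] [0.5095 0.0168 0.062 ]
0.064 0.1804 [0.5093 0.107  0.064 ] [ 0.5092 -0.0734  0.064 ] [0.5092 0.0168 0.064 ]
(array([ 0.5126, -0.0725,  0.0533]), [np.float64(2.35), np.float64(2.03)]) [ 0.52085345 -0.06977198  0.06      ]
```

```bash
python3 -m pendant '0.02 0.0 -0.014 -7.1 0 0 0.8;0 0 0 -7.1 0 0 0.8;0 0 0 -7.1 0 0 0.8;0 0 0 -7.1 0 0 0.8;0 0 0 -7.1 0 0 0.8;0 0 0 -7.1 0 0 0.8;0 0 0 -7.1 0 0 0.8;0 0 0 -7.1 0 0 0.8;0 0 0 -7.1 0 0 0.8;0 0 0 -7.1 0 0 0.8'
python3 -m pendant '0 0 0 -7.1 0 0 0.8;0 0 0 -7.1 0 0 0.8;0 0 0 -7.1 0 0 0.8;0 0 0 -7.1 0 0 0.8;0 0 0 -7.1 0 0 0.8;0 0 0 -7.1 0 0 0.8;0 0 0 -7.1 0 0 0.8;0 0 0 -7.1 0 0 0.8;0 0 0 -7.1 0 0 0.8;0 0 0 -7.1 0 0 0.8'
python3 -m pendant '0 0 0 -7.1 0 0 0.8;0 0 0 -7.1 0 0 0.8;0 0 0 -7.1 0 0 0.8;0 0 0 -7.1 0 0 0.8;0 0 0 -7.1 0 0 0.8;0 0 0 -7.1 0 0 0.8;0 0 0 -7.1 0 0 0.8;0 0 0 -7.1 0 0 0.8;0 0 0 -7.1 0 0 0.8;0 0 0 -7.1 0 0 0.8'
python3 - <<'E'
from h import *
plan([.4548,.0178,.13])
E
```

```text
clock: 16.7
tool_pos: [0.399, 0.015, 0.211]
orientation: [1.414, 1.063, -1.415]
contact_force: [-0.5, -0.6, -0.1]
opening: 0.0708
clock: 17.53
tool_pos: [0.399, 0.015, 0.211]
orientation: [0.481, 1.518, -0.481]
contact_force: [-1.0, -0.0, -0.7]
opening: 0.0705
clock: 18.37
tool_pos: [0.399, 0.015, 0.211]
orientation: [-0.489, 1.516, 0.49]
contact_force: [-0.6, 0.2, -0.0]
opening: 0.0703
t 18.37 tcp [0.399 0.015 0.211] jawyaw 125.8 q6 -2.46 tilt x [-0.001  0.    -1.   ] F [-0.6  0.2 -0. ] open 0.0703
tool shift mm [ 80.9 -30.4  46.9] turn about tool x deg 0 (do shift first) ; rows>= 2.0 0.0
```

```bash
python3 -m pendant '0.027 -0.0101 0.0156 0 0 0 0.8;0.027 -0.0101 0.0156 0 0 0 0.8;0.027 -0.0101 0.0156 0 0 0 0.8;0 0 0 -6 0 0 0.8;0 0 0 0 0 0 0.8;0 0 0 0 0 0 0.8'
python3 - <<'E'
from h import *
plan([.4548,.0178,.048])
snap("scene","s10",(270,150,390,240),6)
snap("side","d10",(280,190,430,302),5)
E
```

```text
clock: 18.87
tool_pos: [0.4545, 0.0179, 0.1301]
orientation: [-0.564, 1.497, 0.565]
contact_force: [0.4, -0.1, -0.1]
opening: 0.0704
t 18.87 tcp [0.4545 0.0179 0.1301] jawyaw 131.4 q6 -2.51 tilt x [-0.001  0.    -1.   ] F [ 0.4 -0.1 -0.1] open 0.0704
tool shift mm [82.1 -0.4  0.2] turn about tool x deg 0 (do shift first) ; rows>= 2.0 0.0
```

View pics/s10.png

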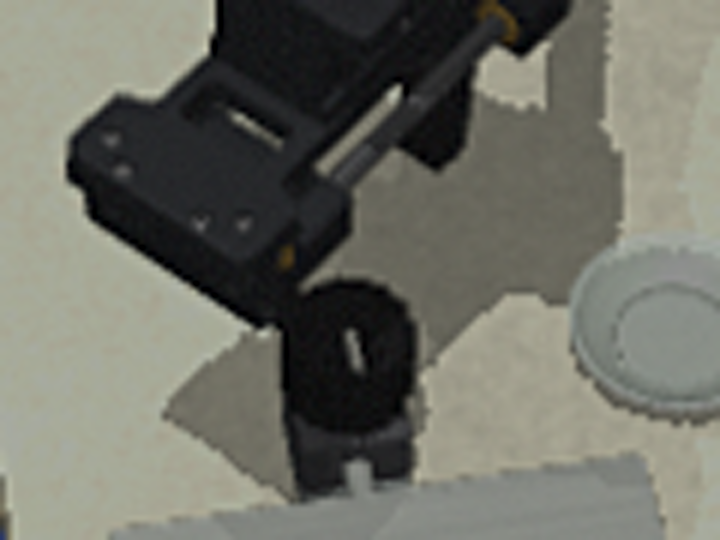

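View pics/d10.png

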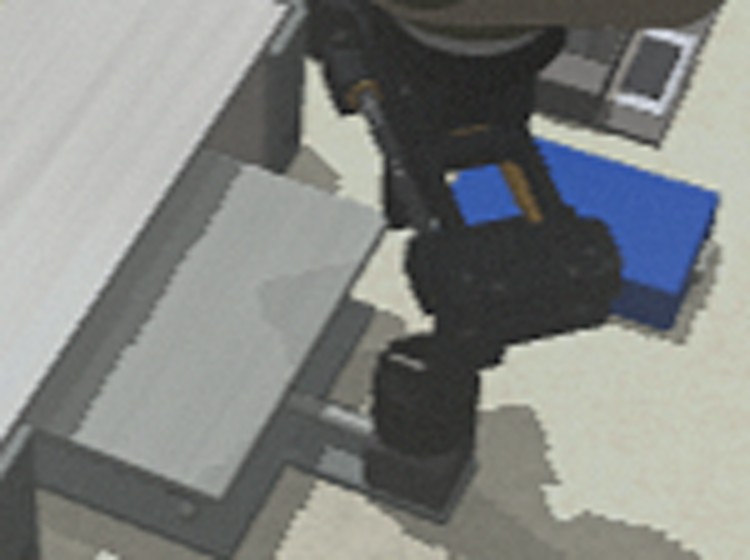

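```bash
python3 -m pendant '0.027 0 0 0 0 0 0.8;0.023 0 0 0 0 0 0.8;0.012 0 0 0 0 0 0.8;0 0 0 0 0 0 0.8'; python3 -m pendant '0.01 0 0 0 0 0 0.8;0.01 0 0 0 0 0 0.8;0 0 0 0 0 0 0.8'; python3 -m pendant '0 0 0 0 0 0 0.3;0 0 0 0 0 0 0.3;0 0 0 0 0 0 0.3;0 0 0 0 0 0 0.3;0 0 0 0 0 0 0.3;0 0 0 0 0 0 0.3;0 0 0 0 0 0 0.3' 30
```

```text
clock: 19.3
tool_pos: [0.4533, 0.0187, 0.0673]
orientation: [-0.565, 1.498, 0.567]
contact_force: [0.3, 0.4, 0.9]
opening: 0.0706
clock: 19.55
tool_pos: [0.4542, 0.0187, 0.0486]
orientation: [-0.567, 1.496, 0.567]
contact_force: [-0.6, 0.2, -0.2]
opening: 0.0703
clock: 20.13
tool_pos: [0.4552, 0.0182, 0.0492]
orientation: [-0.569, 1.493, 0.566]
contact_force: [1.3, -4.9, 4.0]
opening: 0.0432
```

```bash
python3 -m pendant '0 0 0 3 0 0 0.3;0 0 0 6 0 0 0.3;0 0 0 7 0 0 0.3;0 0 0 7 0 0 0.3;0 0 0 7 0 0 0.3;0 0 0 7 0 0 0.3;0 0 0 7 0 0 0.3;0 0 0 7 0 0 0.3;0 0 0 7 0 0 0.3;0 0 0 7 0 0 0.3'
python3 - <<'E'
from h import *
plan([.4548,.0178,.048])
print(get_state()["ft_torque"])
snap("scene","s11",(270,170,390,260),6)
snap("side","d11",(280,190,430,302),5)
E
```

```text
clock: 20.97
tool_pos: [0.4551, 0.0187, 0.0492]
orientation: [0.325, 1.544, -0.325]
contact_force: [2.2, -0.6, 3.7]
opening: 0.0432
t 20.97 tcp [0.4551 0.0187 0.0492] jawyaw 66.3 q6 -1.38 tilt x [ 0.003 -0.001 -1.   ] F [ 2.2 -0.6  3.7] open 0.0432
tool shift mm [ 1.2 -0.9  0.1] turn about tool x deg 0 (do shift first) ; rows>= 1.0 0.0
[ 0.0019802  -0.40408753  0.11959068]
```

View pics/d11.png

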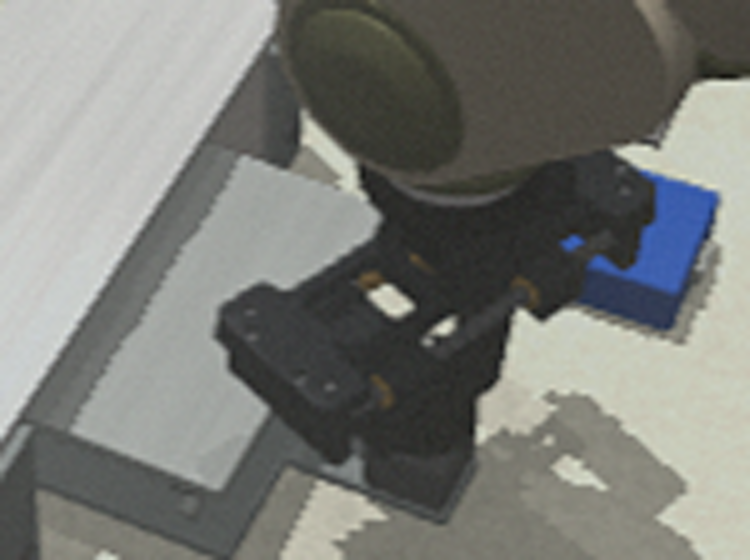

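```bash
for i in 1 2 3; do :; done; python3 -m pendant '0 0 0 7 0 0 0.3;0 0 0 7 0 0 0.3;0 0 0 7 0 0 0.3;0 0 0 7 0 0 0.3;0 0 0 7 0 0 0.3;0 0 0 7 0 0 0.3;0 0 0 7 0 0 0.3;0 0 0 7 0 0 0.3;0 0 0 7 0 0 0.3;0 0 0 7 0 0 0.3'
python3 -m pendant '0 0 0 7 0 0 0.3;0 0 0 7 0 0 0.3;0 0 0 7 0 0 0.3;0 0 0 7 0 0 0.3;0 0 0 7 0 0 0.3;0 0 0 7 0 0 0.3;0 0 0 7 0 0 0.3;0 0 0 7 0 0 0.3;0 0 0 7 0 0 0.3;0 0 0 7 0 0 0.3'
python3 -m pendant '0 0 0 7 0 0 0.3;0 0 0 7 0 0 0.3;0 0 0 7 0 0 0.3;0 0 0 7 0 0 0.3;0 0 0 7 0 0 0.3;0 0 0 7 0 0 0.3;0 0 0 7 0 0 0.3;0 0 0 7 0 0 0.3;0 0 0 7 0 0 0.3;0 0 0 7 0 0 0.3'
python3 - <<'E'
from h import *
plan([.4548,.0178,.048])
print(get_state()["ft_torque"])
E
```

```text
clock: 21.9
tool_pos: [0.4556, 0.0189, 0.0492]
orientation: [1.256, 1.177, -1.251]
contact_force: [4.2, 1.6, 4.4]
opening: 0.0433
clock: 22.73
tool_pos: [0.4561, 0.0185, 0.0492]
orientation: [2.071, 0.298, -2.062]
contact_force: [6.3, -0.7, 2.2]
opening: 0.0432
clock: 23.57
tool_pos: [0.4558, 0.018, 0.0492]
orientation: [-1.665, 0.837, 1.657]
contact_force: [5.8, -5.4, 3.4]
opening: 0.0434
t 23.57 tcp [0.4558 0.018  0.0492] jawyaw -143.5 q6 2.28 tilt x [ 0.004 -0.002 -1.   ] F [ 5.8 -5.4  3.4] open 0.0434
tool shift mm [1.2 1.  0.4] turn about tool x deg 0 (do shift first) ; rows>= 1.0 0.0
[-0.76486986 -0.4677309   0.16921325]
```

```bash
python3 -m pendant '0 0 0 6.5 0 0 0.3;0 0 0 6.5 0 0 0.3;0 0 0 6.5 0 0 0.3;0 0 0 5.5 0 0 0.3;0 0 0 0 0 0 0.8;0 0 0 0 0 0 0.8;0 0 0 0 0 0 0.8;0 0 0 0 0 0 0.8;0 0 0 0 0 0 0.8;0 0 0 0 0 0 0.8'
python3 -m pendant '-0.04 0 0 0 0 0 0.8;-0.04 0 0 0 0 0 0.8;-0.04 0 0 -7 0 0 0.8;-0.03 0 0 -7 0 0 0.8;0 0 0 -7 0 0 0.8;0 0 0 -7 0 0 0.8;0 0 0 -7 0 0 0.8;0 0 0 -7 0 0 0.8;0 0 0 -7 0 0 0.8;0 0 0 -7 0 0 0.8'
python3 - <<'E'
from h import *
plan([.39,.0178,.2],92)
E
```

```text
clock: 24.4
tool_pos: [0.4541, 0.0189, 0.0484]
orientation: [-1.357, 1.106, 1.358]
contact_force: [-0.0, -0.2, 0.1]
opening: 0.0707
clock: 25.23
tool_pos: [0.454, 0.0189, 0.1984]
orientation: [-2.011, 0.391, 2.011]
contact_force: [-0.4, 0.0, -0.9]
opening: 0.0705
t 25.23 tcp [0.454  0.0189 0.1984] jawyaw -112.0 q6 1.74 tilt x [-0.  0. -1.] F [-0.4  0.  -0.9] open 0.0705
tool shift mm [-1.6 25.1 58.9] turn about tool x deg -24.0 (do shift first) ; rows>= 2.0 4.0
```

```bash
python3 -m pendant '0 0 0 -6 0 0 0.8;0 0 0 -6 0 0 0.8;0 0 0 -6 0 0 0.8;0 0 0 -6 0 0 0.8;-0.015 0 0.032 0 0 0 0.8;-0.015 0 0.032 0 0 0 0.8;0 0 0 0 0 0 0.8;0 0 0 0 0 0 0.8'
python3 - <<'E'
from h import *
m,im=snap("wrist","w12"); np.save("w12m.npy",m)
for i in (0,1):
  cv2.imwrite(f"pics/ref_side{i}.png",imaging.camera("side")[:,:,::-1]); cv2.imwrite(f"pics/ref_scene{i}.png",imaging.camera("scene")[:,:,::-1])
a=cv2.imread("pics/ref_side0.png"); save(a[:,:,::-1],"d12",(210,170,400,310),4)
plan([.4548,.0178,.13])
E
```

```text
clock: 25.9
tool_pos: [0.3897, 0.0172, 0.2292]
orientation: [2.209, 0.03, -2.205]
contact_force: [0.0, 0.5, -0.2]
opening: 0.0704
t 26.15 tcp [0.3908 0.017  0.2279] jawyaw -88.4 q6 1.28 tilt x [-0.001  0.    -1.   ] F [-0.2  0.1 -0.2] open 0.0704
tool shift mm [ 97.8   1.1 -64.1] turn about tool x deg 0 (do shift first) ; rows>= 3.0 0.0
```

View pics/w12.png

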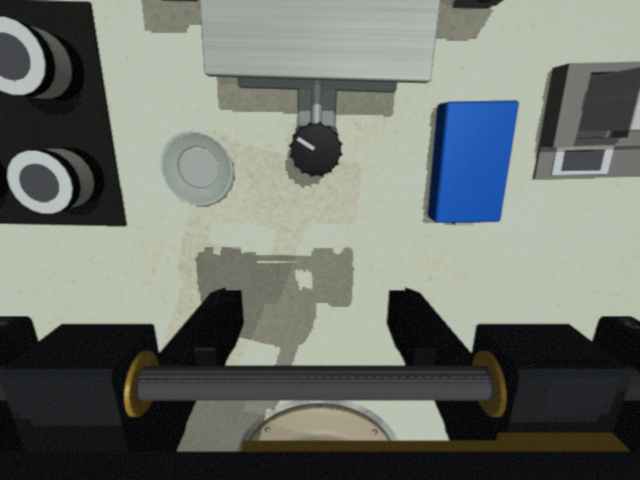

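View pics/d12.png

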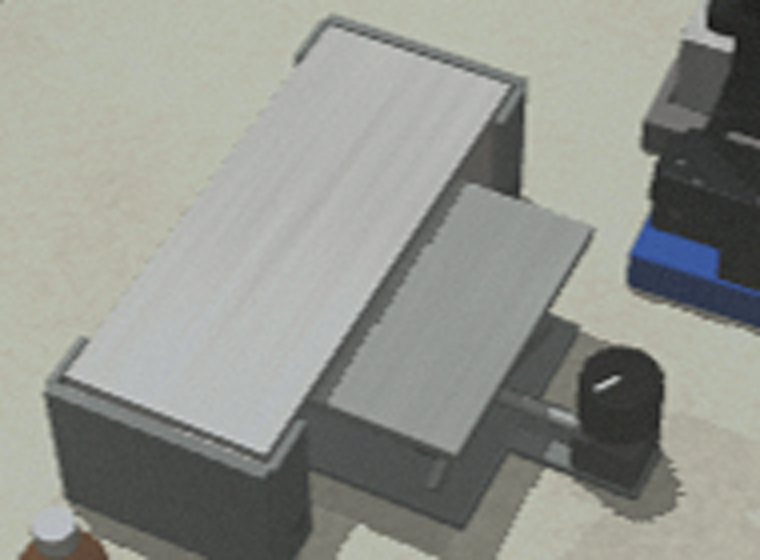

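Run:
```python
from h import *
m=np.load("w12m.npy",allow_pickle=True).item()
im=cv2.imread("pics/w12.png"); save(im[:,:,::-1],"w12a",(190,50,350,170),5); save(im[:,:,::-1],"w12b",(340,40,460,130),6)
for z in (.078,.080,.082,.084,.086):
  a,b=onplane(m,204,75,z),onplane(m,431.5,81.5,z); print(z,np.linalg.norm(a-b).round(4))
```

```text
0.078 0.1824
0.08 0.1812
0.082 0.1799
0.084 0.1787
0.086 0.1775
```

View pics/w12a.png

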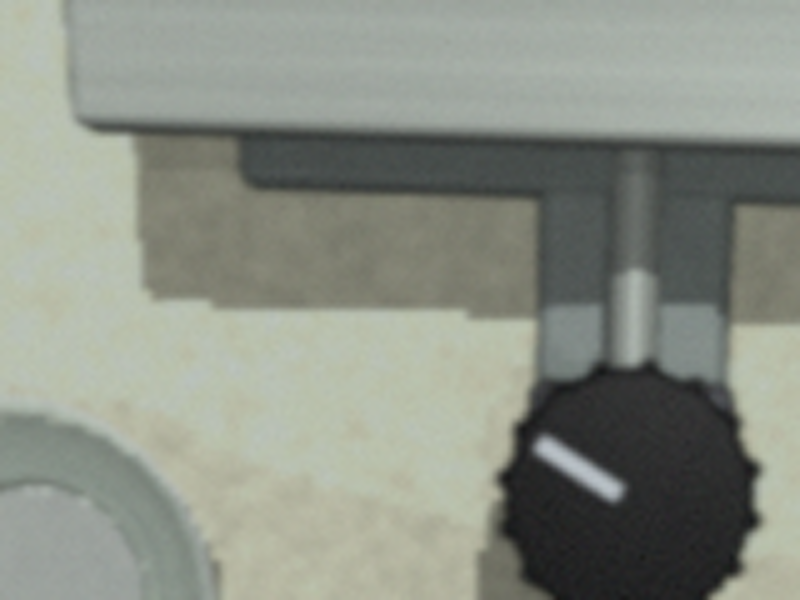

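View pics/w12b.png

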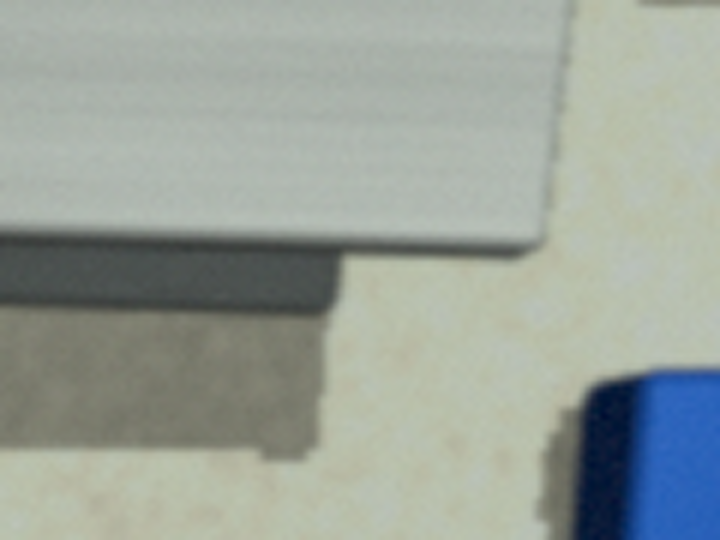

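```bash
python3 -m pendant '0.025 0.0003 -0.0213 0 0 0 0.8;0.025 0.0003 -0.0213 0 0 0 0.8;0.025 0.0003 -0.0213 0 0 0 0.8;0 0 0 -7 0 0 0.8;0 0 0 -7 0 0 0.8;0 0 0 -7 0 0 0.8;0 0 0 -7 0 0 0.8;0 0 0 -7 0 0 0.8;0 0 0 -7 0 0 0.8;0 0 0 -7 0 0 0.8'
python3 -m pendant '0 0 0 -7 0 0 0.8;0 0 0 -7 0 0 0.8;0 0 0 -7 0 0 0.8;0 0 0 -7 0 0 0.8;0 0 0 -7 0 0 0.8;0 0 0 -7 0 0 0.8;0 0 0 -7 0 0 0.8;0 0 0 -7 0 0 0.8;0 0 0 0 0 0 0.8'
python3 - <<'E'
from h import *
plan([.4548,.018,.048])
E
```

```text
clock: 26.98
tool_pos: [0.4545, 0.018, 0.1528]
orientation: [1.69, 0.806, -1.692]
contact_force: [-0.0, 0.9, 0.7]
opening: 0.0706
clock: 27.73
tool_pos: [0.4544, 0.018, 0.1528]
orientation: [0.99, 1.335, -0.99]
contact_force: [0.6, -0.6, 0.7]
opening: 0.0709
t 27.73 tcp [0.4544 0.018  0.1528] jawyaw 16.9 q6 -0.52 tilt x [-0.001  0.    -1.   ] F [ 0.6 -0.6  0.7] open 0.0709
tool shift mm [1.048e+02 4.000e-01 1.000e-01] turn about tool x deg 0 (do shift first) ; rows>= 3.0 0.0
```

```bash
python3 -m pendant '0.02 0 0 -7 0 0 0.75;0.02 0 0 -7 0 0 0.75;0.02 0 0 -7 0 0 0.75;0 0 0 -7 0 0 0.75;0 0 0 -7 0 0 0.75;0.015 0 0 0 0 0 0.75;0.015 0 0 0 0 0 0.75;0.0145 0 0 0 0 0 0.75;0 0 0 0 0 0 0.75'
python3 -m pendant '0 0 0 0 0 0 0.3;0 0 0 0 0 0 0.3;0 0 0 0 0 0 0.3;0 0 0 0 0 0 0.3;0 0 0 0 0 0 0.3;0 0 0 0 0 0 0.3;0 0 0 0 0 0 0.3' 30
python3 - <<'E'
from h import *
plan([.4548,.018,.048])
print(get_state()["ft_torque"])
for i in (0,1):
  cv2.imwrite(f"pics/g0_side{i}.png",imaging.camera("side")[:,:,::-1]); cv2.imwrite(f"pics/g0_scene{i}.png",imaging.camera("scene")[:,:,::-1])
E
```

```text
clock: 28.48
tool_pos: [0.4533, 0.0182, 0.0467]
orientation: [0.528, 1.51, -0.528]
contact_force: [-0.3, -0.4, -0.3]
opening: 0.0662
clock: 29.07
tool_pos: [0.4553, 0.0186, 0.0497]
orientation: [0.527, 1.503, -0.524]
contact_force: [4.6, 6.1, -0.7]
opening: 0.0433
t 29.07 tcp [0.4553 0.0186 0.0497] jawyaw 51.5 q6 -1.12 tilt x [ 0.003  0.001 -1.   ] F [ 4.6  6.1 -0.7] open 0.0433
tool shift mm [ 1.7 -0.7 -0. ] turn about tool x deg 0 (do shift first) ; rows>= 1.0 0.0
[ 0.93567514 -0.69353006  0.11421746]
```

```bash
cat > tq.py <<'E'
from h import *
s=get_state(); r=R.from_rotvec(s["orientation"]).as_matrix(); print("jaw",np.degrees(np.arctan2(r[1,1],r[0,1])).round(1),"tq",s["ft_torque"].round(3),"F",s["contact_force"].round(1))
E
python3 -m pendant '0 0 0 7 0 0 0.3;0 0 0 7 0 0 0.3;0 0 0 7 0 0 0.3;0 0 0 7 0 0 0.3;0 0 0 7 0 0 0.3;0 0 0 7 0 0 0.3;0 0 0 7 0 0 0.3;0 0 0 7 0 0 0.3'; python3 tq.py;python3 -m pendant '0 0 0 7 0 0 0.3;0 0 0 7 0 0 0.3';python3 tq.py;  python3 -m pendant '0 0 0 7 0 0 0.3;0 0 0 7 0 0 0.3'; python3 tq.py; python3 -m pendant '0 0 0 7 0 0 0.3'; python3 tq.py;python3 -m pendant '0 0 0 0 0 0 0.3'; python3 tq.py
python3 - <<'E'
from h import *
for i in (0,1):
  cv2.imwrite(f"pics/g1_side{i}.png",imaging.camera("side")[:,:,::-1]); cv2.imwrite(f"pics/g1_scene{i}.png",imaging.camera("scene")[:,:,::-1])
a=cv2.imread("pics/g1_side0.png"); save(a[:,:,::-1],"d13",(210,170,400,310),4)
b=cv2.imread("pics/g1_scene0.png"); save(b[:,:,::-1],"s13",(240,190,450,350),3.7)
E
```

```text
clock: 29.93
tool_pos: [0.4556, 0.0187, 0.0497]
orientation: [1.273, 1.167, -1.267]
contact_force: [7.0, 8.0, -1.8]
opening: 0.0433
jaw -4.8 tq [ 1.272 -0.756  0.154] F [ 7.   8.  -1.8]
clock: 30.1
tool_pos: [0.4556, 0.0187, 0.0497]
orientation: [1.45, 1.034, -1.443]
contact_force: [7.2, 7.7, -2.5]
opening: 0.0432
jaw -18.8 tq [ 1.306 -0.793  0.16 ] F [ 7.2  7.7 -2.5]
clock: 30.27
tool_pos: [0.4557, 0.0186, 0.0497]
orientation: [1.621, 0.88, -1.613]
contact_force: [7.1, 8.4, -1.8]
opening: 0.0432
jaw -32.8 tq [ 1.361 -0.889  0.121] F [ 7.1  8.4 -1.8]
clock: 30.35
tool_pos: [0.4558, 0.0186, 0.0497]
orientation: [1.704, 0.795, -1.695]
contact_force: [7.2, 7.9, -2.4]
opening: 0.0433
jaw -39.8 tq [ 1.316 -0.83   0.131] F [ 7.2  7.9 -2.4]
clock: 30.43
tool_pos: [0.4558, 0.0186, 0.0497]
orientation: [1.704, 0.795, -1.696]
contact_force: [6.5, 8.3, -1.5]
opening: 0.0433
jaw -39.9 tq [ 1.348 -0.821 -0.072] F [ 6.5  8.3 -1.5]
```

View pics/d13.png

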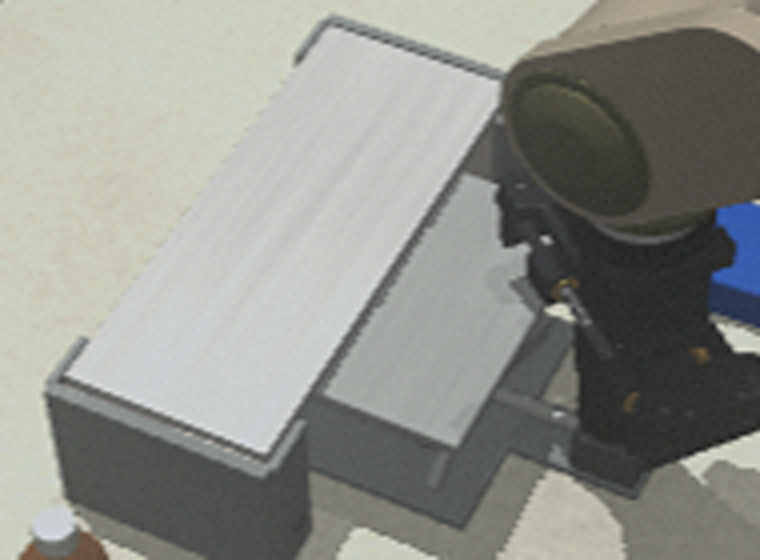

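View pics/s13.png

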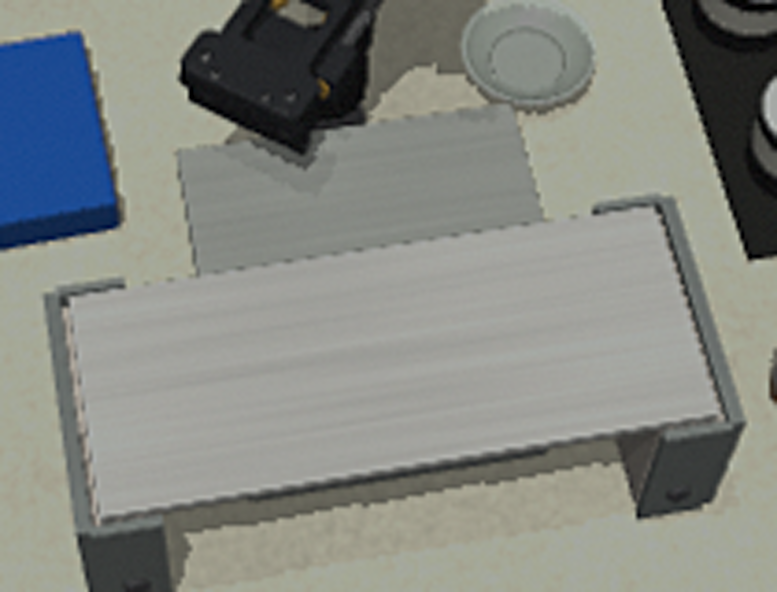

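```bash
cat > ph.py <<'E'
import cv2,numpy as np,sys
from scipy.ndimage import shift
def g(f): return cv2.GaussianBlur(cv2.cvtColor(cv2.imread(f"pics/{f}.png"),cv2.COLOR_BGR2GRAY).astype(np.float32),(0,0),.8)
P={"side":[("plate",240,185,315,270),("ped",222,262,290,300)],"scene":[("plate",262,265,430,325),("ped",255,255,300,350)]}
def cmp(a,b,cam):
    A,B=g(a),g(b)
    for n,x0,y0,x1,y1 in P[cam]:
        w=cv2.createHanningWindow((x1-x0,y1-y0),cv2.CV_32F)
        p,q=A[y0:y1,x0:x1],B[y0:y1,x0:x1]
        print(a,b,n,np.round(cv2.phaseCorrelate(p-p.mean(),q-q.mean(),w),3))
E
python3 - <<'E'
from ph import *
for c in("side","scene"):
    cmp(f"g1_{c}0",f"g1_{c}1",c); cmp(f"g0_{c}0",f"g1_{c}1",c); cmp(f"ref_{c}0",f"g1_{c}1",c)
E
```

```text
Traceback (most recent call last):
  File "ph.py", line 10, in cmp
    print(a,b,n,np.round(cv2.phaseCorrelate(p-p.mean(),q-q.mean(),w),3))
                ~~~~~~~~^^^^^^^^^^^^^^^^^^^^^^^^^^^^^^^^^^^^^^^^^^^^^^^
ValueError: setting an array element with a sequence. The requested array has an inhomogeneous shape after 1 dimensions. The detected shape was (2,) + inhomogeneous part.
```

```bash
sed -i 's/np.round(cv2.phaseCorrelate(p-p.mean(),q-q.mean(),w),3)/np.round(cv2.phaseCorrelate(p-p.mean(),q-q.mean(),w)[0],3)/' ph.py
python3 - <<'E'
from ph import *
for c in("side","scene"):
    cmp(f"g1_{c}0",f"g1_{c}1",c); cmp(f"g0_{c}0",f"g1_{c}1",c); cmp(f"ref_{c}0",f"g1_{c}1",c)
E
```

```text
g1_side0 g1_side1 plate [0.627 0.071]
g1_side0 g1_side1 ped [-0.06   0.093]
g0_side0 g1_side1 plate [ 0.571 -0.131]
g0_side0 g1_side1 ped [-0.008  0.071]
ref_side0 g1_side1 plate [0.41  0.059]
ref_side0 g1_side1 ped [0.01 0.07]
g1_scene0 g1_scene1 plate [-0.029 -0.039]
g1_scene0 g1_scene1 ped [0.453 0.003]
g0_scene0 g1_scene1 plate [ 0.006 -0.03 ]
g0_scene0 g1_scene1 ped [0.48  0.028]
ref_scene0 g1_scene1 plate [-0.023 -0.028]
ref_scene0 g1_scene1 ped [0.468 0.003]
```

```bash
cat > lift.py <<'E'
import sys
from h import *
from ph import *
t=sys.argv[1]
m=imaging.camera_model("scene"); print("px/mm", (proj(m,[.655,.015,.1])[1]-proj(m,[.655,.015,.101])[1]))
for i in (0,1): cv2.imwrite(f"pics/{t}_scene{i}.png",imaging.camera("scene")[:,:,::-1])
for i in (0,1): cmp("g1_scene0",f"{t}_scene{i}","scene"); cmp("g1_scene1",f"{t}_scene{i}","scene")
E
python3 -m pendant '0 0 0 7 0 0 0.3;0 0 0 7 0 0 0.3'; python3 tq.py; python3 lift.py g2
```

```text
clock: 30.8
tool_pos: [0.4558, 0.0186, 0.0498]
orientation: [1.863, 0.607, -1.854]
contact_force: [7.2, 6.6, -2.4]
opening: 0.0431
jaw -53.8 tq [ 1.274 -0.904  0.13 ] F [ 7.2  6.6 -2.4]
px/mm 0.25706190281073305
g1_scene0 g2_scene0 plate [-0.005 -0.011]
g1_scene0 g2_scene0 ped [0.51  0.013]
g1_scene1 g2_scene0 plate [-0.004  0.04 ]
g1_scene1 g2_scene0 ped [0.529 0.011]
g1_scene0 g2_scene1 plate [ 0.044 -0.014]
g1_scene0 g2_scene1 ped [0.496 0.011]
g1_scene1 g2_scene1 plate [0.014 0.055]
g1_scene1 g2_scene1 ped [ 0.54  -0.009]
```

```bash
python3 -m pendant '0 0 0 7 0 0 0.3;0 0 0 7 0 0 0.3'; python3 tq.py; python3 lift.py g3 | grep plate
```

```text
clock: 31.07
tool_pos: [0.4559, 0.0185, 0.0497]
orientation: [2.014, 0.394, -2.004]
contact_force: [7.0, 6.2, -3.6]
opening: 0.0432
jaw -67.8 tq [ 1.223 -0.972  0.155] F [ 7.   6.2 -3.6]
g1_scene0 g3_scene0 plate [ 0.044 -0.044]
g1_scene1 g3_scene0 plate [ 0.081 -0.008]
g1_scene0 g3_scene1 plate [0.043 0.026]
g1_scene1 g3_scene1 plate [-0.029  0.075]
```

Run:
```python
import cv2
a=cv2.imread("pics/g3_scene0.png"); b=a[190:350,240:450]; cv2.imwrite("pics/s14.png",cv2.resize(b,None,fx=3.7,fy=3.7,interpolation=cv2.INTER_CUBIC))
from h import *
snap("side","d14",(250,200,370,300),6)
```

```text
(no output)
```

View pics/d14.png

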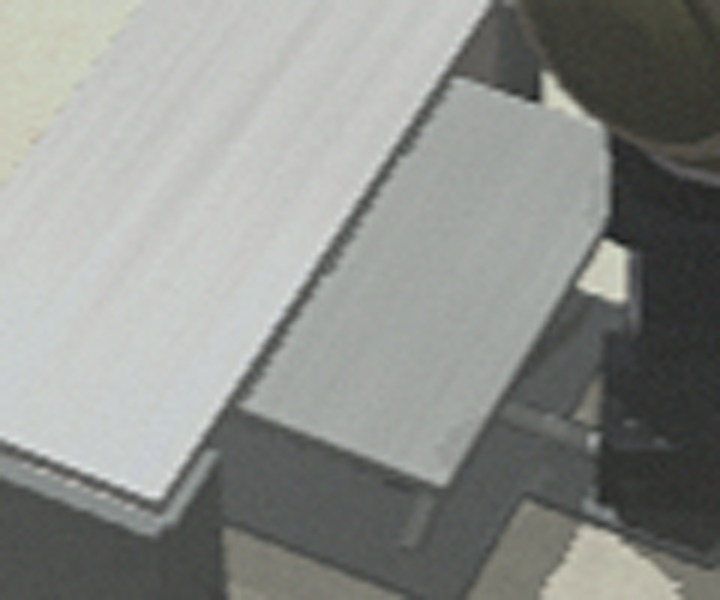

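```bash
python3 -m pendant '0 0 0 7 0 0 0.3'; python3 tq.py; python3 -m pendant '0 0 0 7 0 0 0.3'; python3 tq.py; python3 lift.py g4 | grep plate
```

```text
clock: 31.3
tool_pos: [0.4559, 0.0185, 0.0498]
orientation: [2.081, 0.284, -2.071]
contact_force: [6.8, 5.6, -2.7]
opening: 0.0431
jaw -74.4 tq [ 1.196 -1.047  0.183] F [ 6.8  5.6 -2.7]
clock: 31.38
tool_pos: [0.4559, 0.0184, 0.0497]
orientation: [2.152, 0.155, -2.142]
contact_force: [6.6, 6.3, -3.4]
opening: 0.0435
jaw -81.8 tq [ 1.053 -0.994  0.134] F [ 6.6  6.3 -3.4]
g1_scene0 g4_scene0 plate [-0.01  -0.025]
g1_scene1 g4_scene0 plate [-0.042 -0.026]
g1_scene0 g4_scene1 plate [-0.059 -0.048]
g1_scene1 g4_scene1 plate [-0.042  0.01 ]
```

```bash
python3 -m pendant '0 0 0 7 0 0 0.3;0 0 0 7 0 0 0.3'; python3 tq.py; python3 lift.py g5 | grep plate
```

```text
clock: 31.65
tool_pos: [0.456, 0.0183, 0.0498]
orientation: [-2.175, 0.109, 2.164]
contact_force: [6.7, 6.0, -2.7]
opening: 0.043
jaw -95.8 tq [ 1.064 -1.01   0.178] F [ 6.7  6.  -2.7]
g1_scene0 g5_scene0 plate [-0.233 -0.15 ]
g1_scene1 g5_scene0 plate [-0.147 -0.179]
g1_scene0 g5_scene1 plate [-0.244 -0.198]
g1_scene1 g5_scene1 plate [-0.195 -0.199]
```

```bash
python3 -m pendant '0 0 0 6 0 0 0.3;0 0 0 0 0 0 0.3'; python3 tq.py; python3 lift.py g6 | grep plate
```

```text
clock: 31.92
tool_pos: [0.456, 0.0183, 0.0498]
orientation: [-2.118, 0.217, 2.108]
contact_force: [6.2, 4.5, -2.8]
opening: 0.0431
jaw -101.8 tq [ 0.959 -1.009 -0.12 ] F [ 6.2  4.5 -2.8]
g1_scene0 g6_scene0 plate [-0.251 -0.229]
g1_scene1 g6_scene0 plate [-0.223 -0.262]
g1_scene0 g6_scene1 plate [-0.189 -0.217]
g1_scene1 g6_scene1 plate [-0.235 -0.237]
```

Run:
```python
from ph import *
def ecc(a,b,box):
    x0,y0,x1,y1=box; A,B=g(a)[y0:y1,x0:x1],g(b)[y0:y1,x0:x1]
    M=np.eye(2,3,dtype=np.float32); cc,M=cv2.findTransformECC(A,B,M,cv2.MOTION_TRANSLATION,(3,200,1e-6)); return M[:,2].round(3),round(cc,3)
for k in ("g3","g4","g5","g6"):
    print(k,ecc("g1_scene0",k+"_scene0",(262,265,430,325)),ecc("g1_scene1",k+"_scene1",(262,265,430,325)), "right end edge", ecc("g1_scene0",k+"_scene0",(300,270,410,330)))
```

```text
g3 (array([-0.008,  0.001], dtype=float32), 1.0) (array([-0.001,  0.001], dtype=float32), 1.0) right end edge (array([ 0.004, -0.   ], dtype=float32), 1.0)
g4 (array([-0.003,  0.003], dtype=float32), 1.0) (array([0.004, 0.001], dtype=float32), 1.0) right end edge (array([-0.015,  0.005], dtype=float32), 1.0)
g5 (array([-0.018, -0.168], dtype=float32), 0.992) (array([-0.026, -0.183], dtype=float32), 0.988) right end edge (array([ 0.194, -0.186], dtype=float32), 0.978)
g6 (array([-0.023, -0.218], dtype=float32), 0.979) (array([-0.025, -0.244], dtype=float32), 0.984) right end edge (array([ 0.511, -0.319], dtype=float32), 0.95)
```

Run:
```python
from ph import *
A,B=g("g1_scene0"),g("g6_scene0")
d=np.clip(128+4*(B-A),0,255).astype(np.uint8)[190:350,240:450]
cv2.imwrite("pics/diff.png",cv2.resize(d,None,fx=3.7,fy=3.7,interpolation=cv2.INTER_NEAREST))
c=cv2.imread("pics/g6_scene0.png")[230:350,240:460]; cv2.imwrite("pics/s15.png",cv2.resize(c,None,fx=3.6,fy=3.6,interpolation=cv2.INTER_CUBIC))
```

```text
(no output)
```

View pics/diff.png

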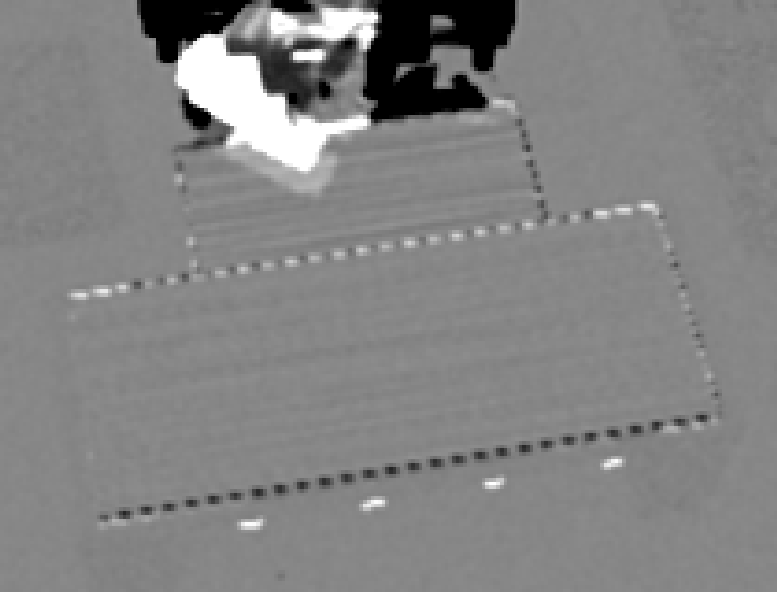

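View pics/s15.png

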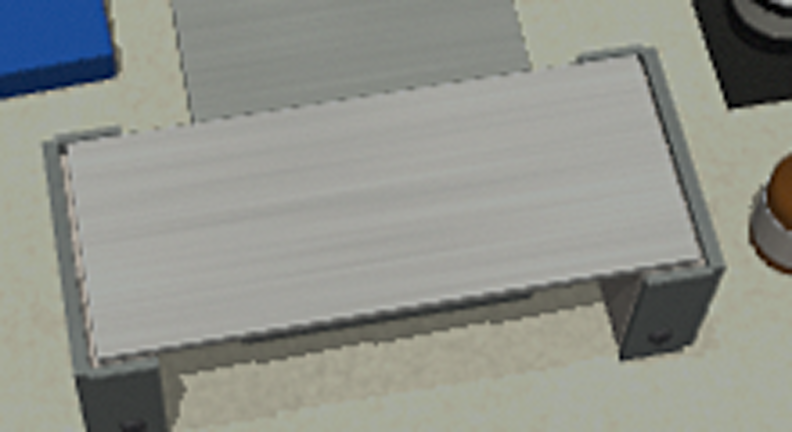

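```bash
python3 -m pendant '0 0 0 0 0 0 0.8;0 0 0 0 0 0 0.8;0 0 0 0 0 0 0.8;0 0 0 0 0 0 0.8;0 0 0 0 0 0 0.8;-0.03 0 0 0 0 0 0.8;-0.04 0 0 0 0 0 0.85;-0.04 0 0 -6 0 0 0.85;-0.04 0 0 -6 0 0 0.85;-0.04 0 0 0 0 0 0.85'
python3 - <<'E'
from h import *
plan([.57,.12,.34],90)
E
```

```text
clock: 32.85
tool_pos: [0.4535, 0.0181, 0.2411]
orientation: [2.213, 0.017, -2.214]
contact_force: [1.2, -0.1, -0.9]
opening: 0.0749
t 32.85 tcp [0.4535 0.0181 0.2411] jawyaw -89.1 q6 1.33 tilt x [-0. -0. -1.] F [ 1.2 -0.1 -0.9] open 0.0749
tool shift mm [ -98.9 -100.1 -118.1] turn about tool x deg 0.9 (do shift first) ; rows>= 3.0 1.0
```

```bash
python3 -m pendant '-0.02 -0.02 -0.0236 0.9 0 0 0.85;-0.02 -0.02 -0.0236 0 0 0 0.85;-0.02 -0.02 -0.0236 0 0 0 0.85;-0.02 -0.02 -0.0236 0 0 0 0.85;-0.019 -0.02 -0.0236 0 0 0 0.85;0 0 0 0 0 0 0.85;0 0 0 0 0 0 0.85;0 0 0 0 0 0 0.85'
python3 - <<'E'
from h import *
m,im=snap("wrist","w16"); np.save("w16m.npy",m)
plan([.57,.12,.34],90)
E
```

```text
clock: 33.52
tool_pos: [0.5717, 0.1174, 0.3369]
orientation: [-2.216, 0.006, 2.221]
contact_force: [-1.1, 0.3, 0.1]
opening: 0.0749
t 33.57 tcp [0.5715 0.1171 0.337 ] jawyaw -90.3 q6 1.58 tilt x [-0.002 -0.    -1.   ] F [0.3 0.2 0.1] open 0.0746
tool shift mm [-3.  -2.9  1.5] turn about tool x deg -0.3 (do shift first) ; rows>= 1.0 1.0
```

View pics/w16.png

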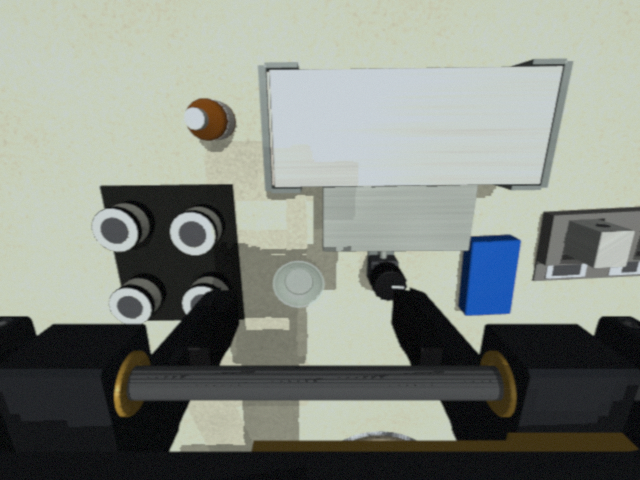

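Run:
```python
from h import *
im=cv2.imread("pics/w16.png")[:,:,::-1]
save(im,"w16a",(255,50,415,200),4); save(im,"w16b",(425,50,585,200),4); save(im,"w16c",(80,170,260,330),4)
```

```text
(no output)
```

View pics/w16a.png

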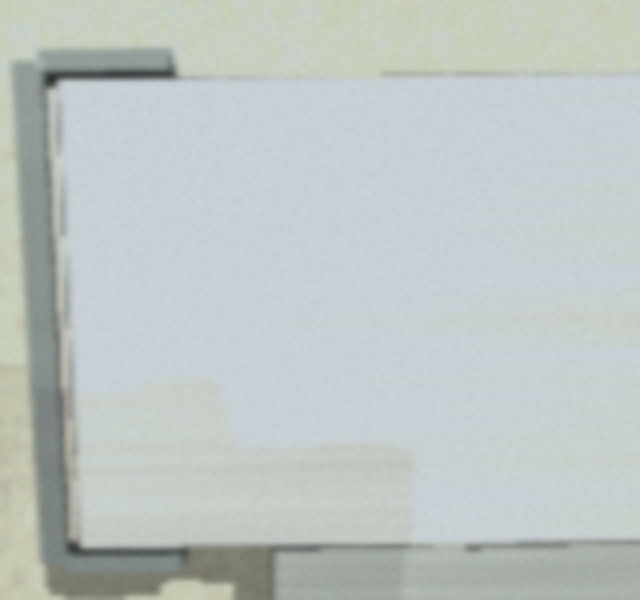

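View pics/w16b.png

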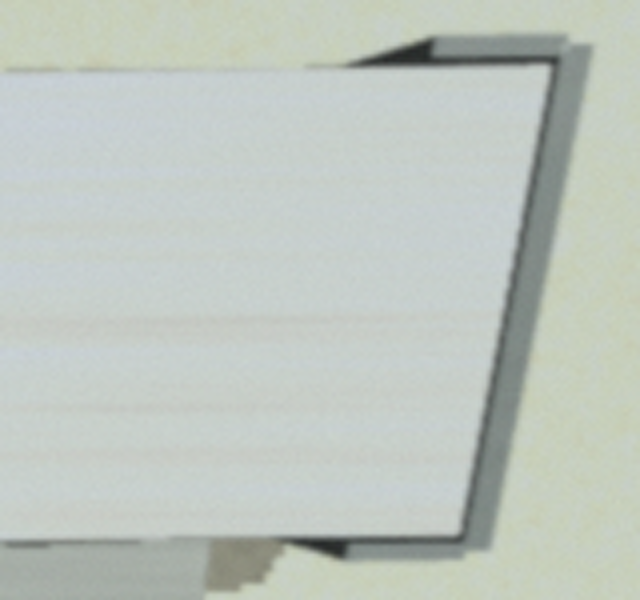

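View pics/w16c.png

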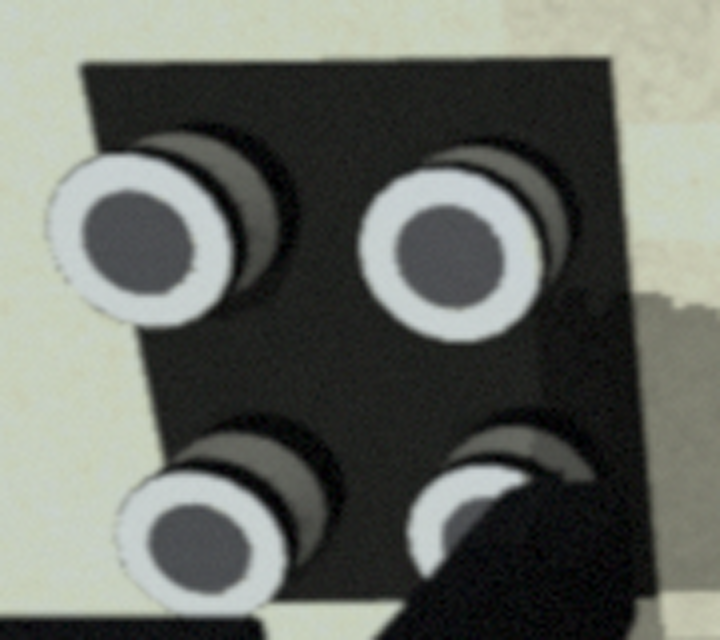

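Run:
```python
from h import *
m=np.load("w16m.npy",allow_pickle=True).item()
P=np.array([onplane(m,u,v,.100) for u,v in [(255+62/4,50+78/4),(425+553/4,50+66/4),(425+462/4,50+537/4),(255+75/4,50+547/4)]])
print(P.round(4)); print([round(np.linalg.norm(P[i]-P[i-1]),4) for i in range(4)]); c=P.mean(0)
d=P[0]+P[3]-P[1]-P[2]; yaw=np.arctan2(-d[0],d[1]); print("plate",c.round(4),"yaw",np.degrees(yaw))
for s in (-.105,-.035,.035,.105): print(s,(c[:2]+s*np.array([-np.sin(yaw),np.cos(yaw)])).round(4))
for x,y in [(142,240),(451,254),(203,540)]: print("can",onplane(m,80+x/4,170+y/4,.056).round(4))
print(onplane(m,80+615/4 if 0 else 80+500/4,170+550/4,.056).round(3))
ms=imaging.camera_model("scene")
Q=np.array([onplane(ms,240+x/3.6,230+y/3.6,.1) for x,y in [(62,148),(632,55),(700,262),(97,360)]]); print(Q.mean(0).round(4))
```

```text
[[ 0.7108  0.1618  0.1   ]
 [ 0.7115 -0.1371  0.1   ]
 [ 0.5916 -0.1384  0.1   ]
 [ 0.5909  0.164   0.1   ]]
[np.float64(0.1199), np.float64(0.2989), np.float64(0.1199), np.float64(0.3023)]
plate [0.6512 0.0126 0.1   ] yaw 0.13232392053843411
-0.105 [ 0.6515 -0.0924]
-0.035 [ 0.6513 -0.0224]
0.035 [0.6511 0.0476]
0.105 [0.651  0.1176]
can [0.5283 0.3806 0.056 ]
can [0.5227 0.2793 0.056 ]
can [0.4171 0.3804 0.056 ]
[0.412 0.275 0.056]
[0.6576 0.0132 0.1   ]
```

```bash
python3 -m pendant '0 -0.016 0.005 -7 0 0 0.9;0 0 0 -7 0 0 0.9;0 0 0 -7 0 0 0.9;0 0 0 -7 0 0 0.9;0 0 0 -7 0 0 0.9;0 0 0 -7 0 0 0.9;0 0 0 -7 0 0 0.9;0 0 0 -7 0 0 0.9;0 0 0 -7 0 0 0.9;0 0 0 -7 0 0 0.9'
python3 -m pendant '0 0 0 -7 0 0 0.9;0 0 0 -6.7 0 0 0.9;0 0 0 -6 0 0 0.9;0 0 0 0 0 0 0.9'
python3 - <<'E'
from h import *
plan([.5227,.2793,.14],0)
E
```

```text
clock: 34.4
tool_pos: [0.5665, 0.1328, 0.3375]
orientation: [1.461, 1.024, -1.463]
contact_force: [-0.5, -0.1, -0.1]
opening: 0.0791
clock: 34.73
tool_pos: [0.5666, 0.1328, 0.3376]
orientation: [1.214, 1.206, -1.216]
contact_force: [0.2, -0.0, -0.1]
opening: 0.079
t 34.73 tcp [0.5666 0.1328 0.3376] jawyaw -0.5 q6 0.04 tilt x [-0.001 -0.    -1.   ] F [ 0.2 -0.  -0.1] open 0.079
tool shift mm [ 197.6  -44.8 -146.1] turn about tool x deg -0.5 (do shift first) ; rows>= 5.0 1.0
```

```bash
python3 -m pendant '0.028 -0.0064 -0.0208 0 0 0 0.9;0.028 -0.0064 -0.0208 0 0 0 0.9;0.028 -0.0064 -0.0208 0 0 0 0.9;0.028 -0.0064 -0.0208 0 0 0 0.9;0.028 -0.0064 -0.0208 0 0 0 0.9;0.028 -0.0064 -0.0208 0 0 0 0.9;0.028 -0.0064 -0.0208 0 0 0 0.9;0 0 0 0 0 0 0.9;0 0 0 0 0 0 0.9'
python3 - <<'E'
from h import *
plan([.5227,.2793,.02],0)
m,im=snap("wrist","w17"); np.save("w17m.npy",m)
E
```

```text
clock: 35.48
tool_pos: [0.5232, 0.2795, 0.1411]
orientation: [1.216, 1.205, -1.221]
contact_force: [0.3, 0.4, 0.6]
opening: 0.0793
t 35.48 tcp [0.5232 0.2795 0.1411] jawyaw -0.7 q6 0.3 tilt x [-0.003 -0.001 -1.   ] F [0.3 0.4 0.6] open 0.0793
tool shift mm [ 1.211e+02 -2.000e-01  1.000e-01] turn about tool x deg -0.7 (do shift first) ; rows>= 3.0 1.0
```

View pics/w17.png

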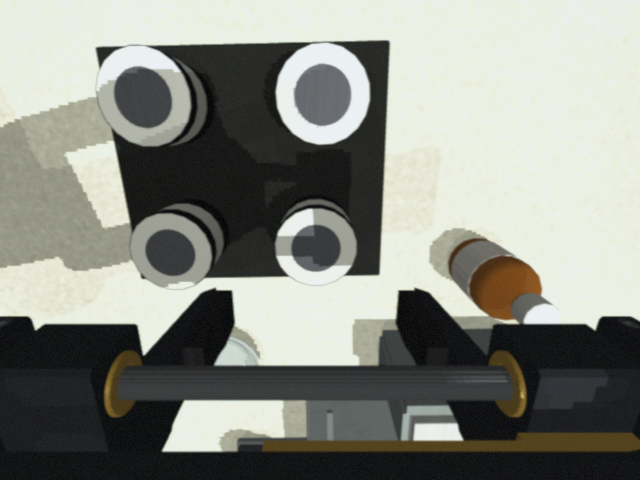

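Run:
```python
from h import *
m=np.load("w17m.npy",allow_pickle=True).item()
for u,v in [(316,247),(322,95),(171,252),(144,97)]: print(onplane(m,u,v,.056).round(4))
```

```text
[0.5227 0.2805 0.056 ]
[0.5277 0.3822 0.056 ]
[0.4166 0.278  0.056 ]
[0.415  0.3826 0.056 ]
```

Consistent. Descend, grip, lift.

```bash
python3 -m pendant '0.035 0 -0.001 0 0 0 0.9;0.035 0 0 0 0 0 0.9;0.03 0 0 0 0 0 0.9;0.021 0 0 0 0 0 0.9;0 0 0 0 0 0 0.5;0 0 0 0 0 0 0.5;0 0 0 0 0 0 0.5;0 0 0 0 0 0 0.5;0 0 0 0 0 0 0.5;0 0 0 0 0 0 0.5' 25
python3 -m pendant '-0.02 0 0 0 0 0 0.5;-0.035 0 0 0 0 0 0.5;-0.035 0 0 0 0 0 0.5;-0.035 0 0 0 0 0 0.5;-0.035 0 0 0 0 0 0.5;0 0 0 0 0 0 0.5'
python3 - <<'E'
from h import *
plan([.6515,-.0924,.18],0)
E
```

```text
clock: 36.37
tool_pos: [0.5256, 0.2807, 0.0234]
orientation: [1.22, 1.201, -1.214]
contact_force: [-0.3, -2.9, 7.7]
opening: 0.0593
clock: 36.87
tool_pos: [0.5265, 0.2816, 0.1892]
orientation: [1.226, 1.198, -1.205]
contact_force: [-0.4, 0.1, -1.3]
opening: 0.0596
t 36.87 tcp [0.5265 0.2816 0.1892] jawyaw -0.6 q6 0.3 tilt x [ 0.013  0.004 -1.   ] F [-0.4  0.1 -1.3] open 0.0596
tool shift mm [  9.3 128.9 372.7] turn about tool x deg -0.6 (do shift first) ; rows>= 9.0 1.0
```

```bash
python3 -m pendant '0 0.0129 0.0373 0 0 0 0.5;0 0.0129 0.0373 0 0 0 0.5;0 0.0129 0.0373 0 0 0 0.5;0 0.0129 0.0373 0 0 0 0.5;0 0.0129 0.0373 0 0 0 0.5;0 0.0129 0.0373 0 0 0 0.5;0 0.0129 0.0373 0 0 0 0.5;0 0.0129 0.0373 0 0 0 0.5;0 0.0129 0.0373 0 0 0 0.5;0.009 0.0129 0.0370 0 0 0 0.5'
python3 -m pendant '0 0 0 0 0 0 0.5;0 0 0 0 0 0 0.5;0 0 0 0 0 0 0.5'
python3 - <<'E'
from h import *
plan([.6512,-.0924,.125],0)
E
```

```text
clock: 37.7
tool_pos: [0.65, -0.0954, 0.1737]
orientation: [1.218, 1.201, -1.215]
contact_force: [0.9, 0.8, -2.2]
opening: 0.0596
clock: 37.95
tool_pos: [0.649, -0.093, 0.1719]
orientation: [1.217, 1.205, -1.217]
contact_force: [-1.2, -0.1, -0.4]
opening: 0.0593
t 37.95 tcp [ 0.649  -0.093   0.1719] jawyaw -0.6 q6 -0.31 tilt x [-0.  0. -1.] F [-1.2 -0.1 -0.4] open 0.0593
tool shift mm [46.9  2.2 -0.6] turn about tool x deg -0.6 (do shift first) ; rows>= 2.0 1.0
```

```bash
python3 -m pendant '0.025 0.0022 0 0 0 0 0.5;0.021 0 0 0 0 0 0.5;0 0 0 0 0 0 0.5;0 0 0 0 0 0 0.5'; python3 -m pendant '0.003 0 0 0 0 0 0.5;0 0 0 0 0 0 0.5;0 0 0 0 0 0 0.5'; python3 -m pendant '0.002 0 0 0 0 0 0.5;0 0 0 0 0 0 0.5;0 0 0 0 0 0 0.5'
```

```text
clock: 38.28
tool_pos: [0.6511, -0.0919, 0.126]
orientation: [1.216, 1.206, -1.217]
contact_force: [-0.7, -0.2, -1.2]
opening: 0.0591
clock: 38.53
tool_pos: [0.6518, -0.0931, 0.1242]
orientation: [1.217, 1.203, -1.216]
contact_force: [0.3, 0.0, -1.5]
opening: 0.0594
clock: 38.78
tool_pos: [0.6515, -0.0933, 0.1211]
orientation: [1.217, 1.204, -1.217]
contact_force: [-0.1, 0.0, -1.2]
opening: 0.0592
```

```bash
python3 -m pendant '0.0015 0 0 0 0 0 0.5;0 0 0 0 0 0 0.5;0 0 0 0 0 0 0.5'; python3 -m pendant '0.001 0 0 0 0 0 0.5;0 0 0 0 0 0 0.5;0 0 0 0 0 0 0.5'
```

```text
clock: 39.03
tool_pos: [0.6516, -0.0934, 0.1197]
orientation: [1.217, 1.203, -1.217]
contact_force: [-0.8, -0.0, 1.1]
opening: 0.0594
clock: 39.28
tool_pos: [0.6516, -0.0935, 0.1196]
orientation: [1.217, 1.203, -1.216]
contact_force: [-3.3, 0.1, 6.2]
opening: 0.0595
```

```bash
python3 -m pendant '-0.0015 0 0 0 0 0 0.9;0 0 0 0 0 0 0.9;0 0 0 0 0 0 0.9;0 0 0 0 0 0 0.9;0 0 0 0 0 0 0.9;-0.03 0 0 0 0 0 0.9;-0.04 0 0 0 0 0 0.9;-0.01 -0.01 -0.035 0 0 0 0.9;0 -0.013 -0.0375 0 0 0 0.9;0 -0.013 -0.0375 0 0 0 0.9'
python3 - <<'E'
from h import *
plan([.527,.376,.14],0)
m,im=snap("wrist","w18"); np.save("w18m.npy",m)
E
```

```text
clock: 40.12
tool_pos: [0.6164, 0.0178, 0.2008]
orientation: [1.219, 1.202, -1.217]
contact_force: [0.8, 0.8, 0.4]
opening: 0.0792
t 40.12 tcp [0.6164 0.0178 0.2008] jawyaw -0.7 q6 -0.15 tilt x [ 0.002 -0.    -1.   ] F [0.8 0.8 0.4] open 0.0792
tool shift mm [  60.5  -93.9 -357.1] turn about tool x deg -0.7 (do shift first) ; rows>= 9.0 1.0
```

View pics/w18.png

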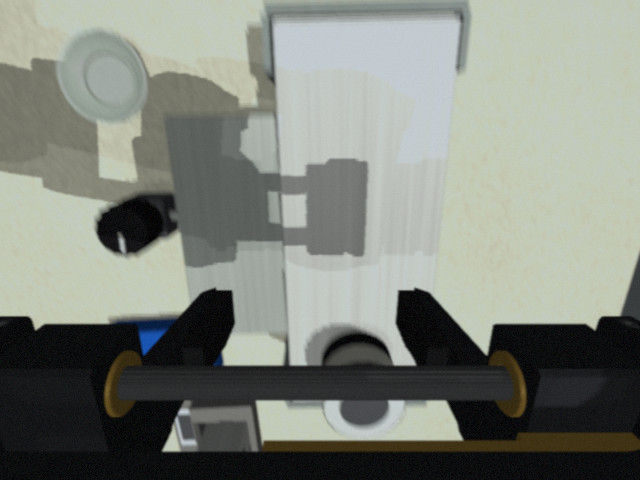

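```bash
python3 -m pendant '0 -0.0092 -0.0366 0 0 0 0.9;0 -0.0092 -0.0366 0 0 0 0.9;0 -0.0092 -0.0366 0 0 0 0.9;0.006 -0.0092 -0.0366 0 0 0 0.9;0.006 -0.0092 -0.0366 0 0 0 0.9;0.01 -0.0092 -0.0366 0 0 0 0.9;0.01 -0.0092 -0.0366 0 0 0 0.9;0.01 -0.0092 -0.0366 0 0 0 0.9;0.009 -0.0092 -0.0366 0 0 0 0.9;0.009 -0.0092 -0.0326 0 0 0 0.9'
python3 -m pendant '0 0 0 0 0 0 0.9;0 0 0 0 0 0 0.9'
python3 - <<'E'
from h import *
plan([.5275,.382,.026],0)
m,im=snap("wrist","w19"); np.save("w19m.npy",m)
E
```

```text
clock: 41.0
tool_pos: [0.5276, 0.3822, 0.1393]
orientation: [1.217, 1.205, -1.217]
contact_force: [0.3, 0.7, -0.1]
opening: 0.0795
clock: 41.17
tool_pos: [0.5276, 0.3814, 0.1391]
orientation: [1.214, 1.206, -1.216]
contact_force: [0.2, 0.7, -0.7]
opening: 0.0793
t 41.17 tcp [0.5276 0.3814 0.1391] jawyaw -0.4 q6 0.45 tilt x [-0.001 -0.001 -1.   ] F [ 0.2  0.7 -0.7] open 0.0793
tool shift mm [ 1.13e+02  1.00e-01 -7.00e-01] turn about tool x deg -0.4 (do shift first) ; rows>= 3.0 1.0
```

View pics/w19.png

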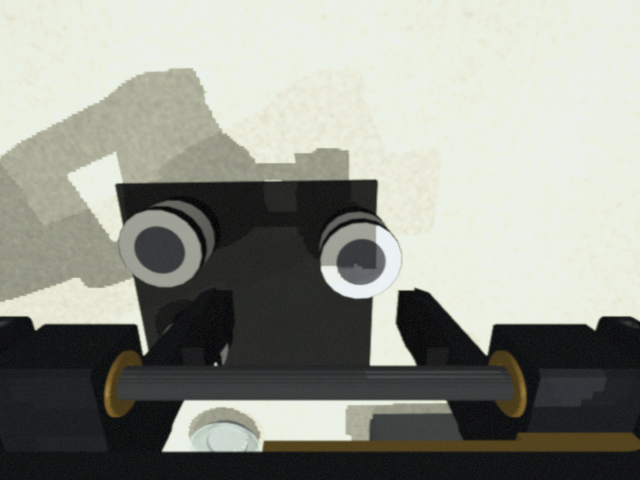

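Run:
```python
from h import *
m=np.load("w19m.npy",allow_pickle=True).item()
for u,v in [(361,260),(159,249)]: print(onplane(m,u,v,.056).round(4))
p=onplane(m,361,260,.056); plan([p[0],p[1],.14],0)
```

```text
[0.5599 0.3727 0.056 ]
[0.4138 0.3825 0.056 ]
t 41.22 tcp [0.5284 0.3802 0.1397] jawyaw -0.6 q6 0.45 tilt x [-0. -0. -1.] F [-0.2 -0.4  0.4] open 0.0793
tool shift mm [-0.3 31.5  7.1] turn about tool x deg -0.6 (do shift first) ; rows>= 1.0 1.0
```

Knocked aside to (0.560, 0.373); realign.

```bash
python3 -m pendant '0 0.0315 0.0071 0 0 0 0.9;0 0 0 0 0 0 0.9;0 0 0 0 0 0 0.9'
python3 - <<'E'
from h import *
m,im=snap("wrist","w20",(220,180,420,330),4)
plan([.5599,.3727,.026],0)
E
```

```text
clock: 41.47
tool_pos: [0.5616, 0.3706, 0.1401]
orientation: [1.22, 1.202, -1.219]
contact_force: [0.6, -0.3, -0.6]
opening: 0.0795
t 41.52 tcp [0.5606 0.3712 0.1401] jawyaw -0.7 q6 0.42 tilt x [ 0.  0. -1.] F [-0.4 -0.1 -0.3] open 0.0793
tool shift mm [114.1  -0.8  -1.5] turn about tool x deg -0.7 (do shift first) ; rows>= 3.0 1.0
```

View pics/w20.png

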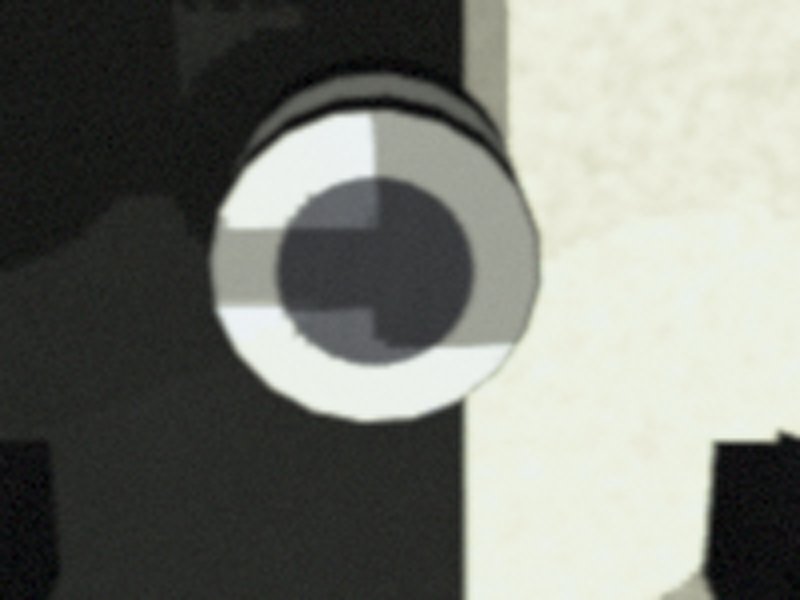

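```bash
python3 -m pendant '0.035 0 -0.001 0 0 0 0.9;0.035 0 0 0 0 0 0.9;0.027 0 0 0 0 0 0.9;0.017 0 0 0 0 0 0.9;0 0 0 0 0 0 0.5;0 0 0 0 0 0 0.5;0 0 0 0 0 0 0.5;0 0 0 0 0 0 0.5;0 0 0 0 0 0 0.5;0 0 0 0 0 0 0.5' 25
python3 -m pendant '-0.02 0 0 0 0 0 0.5;-0.035 0 0 0 0 0 0.5;-0.035 0 0 0 0 0 0.5;-0.035 0 0 0 0 0 0.5;-0.035 0 0 0 0 0 0.5;0 0 0 0 0 0 0.5'
python3 - <<'E'
from h import *
plan([.6512,-.0224,.18],0)
E
```

```text
clock: 42.35
tool_pos: [0.5607, 0.3739, 0.0279]
orientation: [1.219, 1.203, -1.214]
contact_force: [-0.2, -0.4, 7.1]
opening: 0.0594
clock: 42.85
tool_pos: [0.5618, 0.3746, 0.1945]
orientation: [1.227, 1.199, -1.205]
contact_force: [0.6, -0.2, -0.7]
opening: 0.0596
t 42.85 tcp [0.5618 0.3746 0.1945] jawyaw -0.6 q6 0.42 tilt x [ 0.012  0.005 -1.   ] F [ 0.6 -0.2 -0.7] open 0.0596
tool shift mm [ 13.4  93.4 396.1] turn about tool x deg -0.6 (do shift first) ; rows>= 10.0 1.0
```

```bash
python3 -m pendant '0 0.0085 0.036 0 0 0 0.5;0 0.0085 0.036 0 0 0 0.5;0 0.0085 0.036 0 0 0 0.5;0 0.0085 0.036 0 0 0 0.5;0 0.0085 0.036 0 0 0 0.5;0 0.0085 0.036 0 0 0 0.5;0 0.0085 0.036 0 0 0 0.5;0 0.0085 0.036 0 0 0 0.5;0 0.0085 0.036 0 0 0 0.5;0 0.0085 0.036 0 0 0 0.5'
python3 -m pendant '0 0.0084 0.036 0 0 0 0.5;0 0 0 0 0 0 0.5;0 0 0 0 0 0 0.5;0 0 0 0 0 0 0.5'
python3 - <<'E'
from h import *
plan([.6512,-.0224,.132],0)
E
```

```text
clock: 43.68
tool_pos: [0.641, 0.0109, 0.1859]
orientation: [1.217, 1.204, -1.217]
contact_force: [0.1, -0.2, -1.5]
opening: 0.0594
clock: 44.02
tool_pos: [0.6488, -0.0228, 0.1858]
orientation: [1.217, 1.205, -1.217]
contact_force: [-0.5, -0.6, -1.4]
opening: 0.0599
t 44.02 tcp [ 0.6488 -0.0228  0.1858] jawyaw -0.6 q6 -0.21 tilt x [-0.001  0.001 -1.   ] F [-0.5 -0.6 -1.4] open 0.0599
tool shift mm [53.8  2.4 -0.4] turn about tool x deg -0.6 (do shift first) ; rows>= 2.0 1.0
```

```bash
python3 -m pendant '0.028 0.0024 0 0 0 0 0.5;0.025 0 0 0 0 0 0.5;0 0 0 0 0 0 0.5;0 0 0 0 0 0 0.5'
python3 - <<'E'
from h import *
snap("scene","s21",(240,190,450,350),3.7)
E
python3 -m pendant '0.003 0 0 0 0 0 0.5;0 0 0 0 0 0 0.5;0 0 0 0 0 0 0.5'; python3 -m pendant '0.003 0 0 0 0 0 0.5;0 0 0 0 0 0 0.5;0 0 0 0 0 0 0.5'
```

```text
clock: 44.35
tool_pos: [0.651, -0.0219, 0.1326]
orientation: [1.215, 1.207, -1.217]
contact_force: [0.1, 0.3, -1.7]
opening: 0.059
clock: 44.65
tool_pos: [0.6518, -0.0233, 0.131]
orientation: [1.217, 1.203, -1.216]
contact_force: [0.2, 0.4, -1.6]
opening: 0.0591
clock: 44.9
tool_pos: [0.6514, -0.0235, 0.1269]
orientation: [1.217, 1.204, -1.217]
contact_force: [-0.1, -0.3, -1.4]
opening: 0.0593
```

View pics/s21.png

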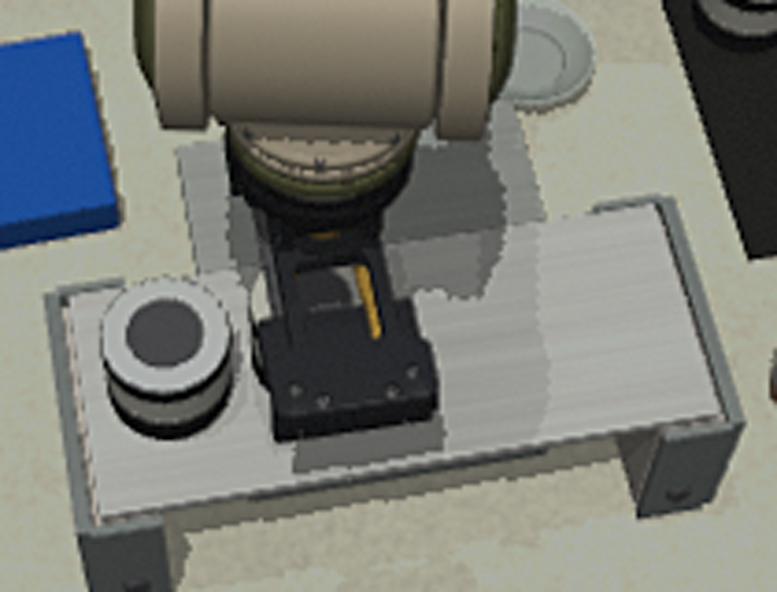

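```bash
python3 -m pendant '0.0015 0 0 0 0 0 0.5;0 0 0 0 0 0 0.5;0 0 0 0 0 0 0.5'; python3 -m pendant '0.0015 0 0 0 0 0 0.5;0 0 0 0 0 0 0.5;0 0 0 0 0 0 0.5'
```

```text
clock: 45.15
tool_pos: [0.6515, -0.0234, 0.1254]
orientation: [1.217, 1.204, -1.217]
contact_force: [0.2, 0.4, -1.6]
opening: 0.0594
clock: 45.4
tool_pos: [0.6517, -0.0235, 0.1242]
orientation: [1.217, 1.204, -1.217]
contact_force: [0.6, -0.6, 1.3]
opening: 0.0598
```

```bash
python3 -m pendant '0 0 0 0 0 0 0.9;0 0 0 0 0 0 0.9;0 0 0 0 0 0 0.9;0 0 0 0 0 0 0.9;0 0 0 0 0 0 0.9;-0.03 0 0 0 0 0 0.9;-0.04 0 0 0 0 0 0.9;-0.01 0 0 0 0 0 0.9'
python3 - <<'E'
from h import *
plan([.4166,.278,.14],0)
E
```

```text
clock: 46.07
tool_pos: [0.653, -0.0237, 0.2099]
orientation: [1.22, 1.197, -1.212]
contact_force: [0.2, -0.9, 1.3]
opening: 0.0796
t 46.07 tcp [ 0.653  -0.0237  0.2099] jawyaw -0.6 q6 -0.21 tilt x [ 0.008 -0.002 -1.   ] F [ 0.2 -0.9  1.3] open 0.0796
tool shift mm [  67.4 -240.2 -299.3] turn about tool x deg -0.6 (do shift first) ; rows>= 8.0 1.0
```

```bash
python3 -m pendant '0 -0.024 -0.0299 0 0 0 0.9;0 -0.024 -0.0299 0 0 0 0.9;0 -0.024 -0.0299 0 0 0 0.9;0 -0.024 -0.0299 0 0 0 0.9;0.01 -0.024 -0.0299 0 0 0 0.9;0.01 -0.024 -0.0299 0 0 0 0.9;0.012 -0.024 -0.0299 0 0 0 0.9;0.012 -0.024 -0.0299 0 0 0 0.9;0.012 -0.024 -0.0299 0 0 0 0.9;0.012 -0.024 -0.0299 0 0 0 0.9'
python3 -m pendant '0 0 0 0 0 0 0.9;0 0 0 0 0 0 0.9'
python3 - <<'E'
from h import *
plan([.4166,.278,.029],0)
m,im=snap("wrist","w22"); np.save("w22m.npy",m)
E
```

```text
clock: 46.9
tool_pos: [0.4134, 0.2793, 0.1357]
orientation: [1.218, 1.204, -1.217]
contact_force: [1.3, 0.5, 0.6]
opening: 0.0794
clock: 47.07
tool_pos: [0.4136, 0.2792, 0.1357]
orientation: [1.214, 1.206, -1.215]
contact_force: [0.3, -1.0, 0.5]
opening: 0.079
t 47.07 tcp [0.4136 0.2792 0.1357] jawyaw -0.4 q6 0.36 tilt x [-0.001 -0.    -1.   ] F [ 0.3 -1.   0.5] open 0.079
tool shift mm [106.7   3.1   1.2] turn about tool x deg -0.4 (do shift first) ; rows>= 3.0 1.0
```

View pics/w22.png

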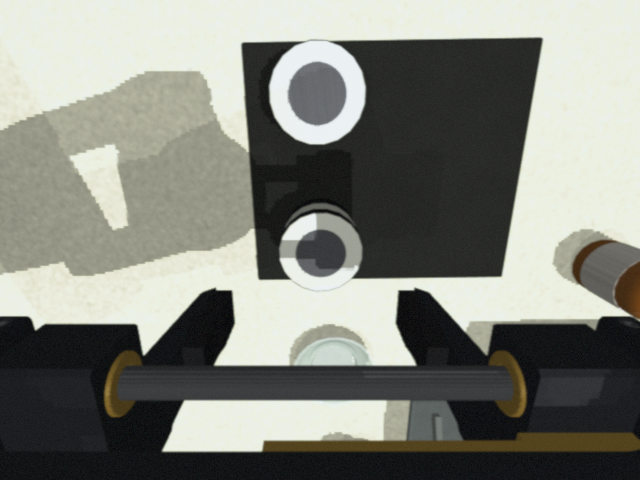

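```bash
python3 -m pendant '0.035 0.0035 0.001 0 0 0 0.9;0.035 0 0 0 0 0 0.9;0.022 0 0 0 0 0 0.9;0.014 0 0 0 0 0 0.9;0 0 0 0 0 0 0.5;0 0 0 0 0 0 0.5;0 0 0 0 0 0 0.5;0 0 0 0 0 0 0.5;0 0 0 0 0 0 0.5;0 0 0 0 0 0 0.5' 25
python3 -m pendant '-0.02 0 0 0 0 0 0.5;-0.035 0 0 0 0 0 0.5;-0.035 0 0 0 0 0 0.5;-0.035 0 0 0 0 0 0.5;-0.035 0 0 0 0 0 0.5;0 0 0 0 0 0 0.5'
python3 - <<'E'
from h import *
plan([.6512,.0476,.195],0)
E
```

```text
clock: 47.95
tool_pos: [0.4191, 0.2771, 0.0311]
orientation: [1.219, 1.203, -1.215]
contact_force: [0.5, -3.3, 6.8]
opening: 0.0593
clock: 48.45
tool_pos: [0.4201, 0.2781, 0.1965]
orientation: [1.225, 1.199, -1.207]
contact_force: [0.2, -0.1, -0.8]
opening: 0.0595
t 48.45 tcp [0.4201 0.2781 0.1965] jawyaw -0.6 q6 0.36 tilt x [ 0.011  0.004 -1.   ] F [ 0.2 -0.1 -0.8] open 0.0595
tool shift mm [  3.  233.4 228.1] turn about tool x deg -0.6 (do shift first) ; rows>= 6.0 1.0
```

```bash
python3 -m pendant '0 0.0259 0.0253 0 0 0 0.5;0 0.0259 0.0253 0 0 0 0.5;0 0.0259 0.0253 0 0 0 0.5;0 0.0259 0.0253 0 0 0 0.5;0 0.0259 0.0253 0 0 0 0.5;0 0.0259 0.0253 0 0 0 0.5;0 0.0259 0.0253 0 0 0 0.5;0 0.0259 0.0253 0 0 0 0.5;0 0.0259 0.0253 0 0 0 0.5;0 0 0 0 0 0 0.5'
python3 -m pendant '0 0 0 0 0 0 0.5;0 0 0 0 0 0 0.5'
python3 - <<'E'
from h import *
plan([.6512,.0476,.133],0)
E
```

```text
clock: 49.28
tool_pos: [0.6518, 0.0421, 0.1881]
orientation: [1.22, 1.201, -1.221]
contact_force: [-0.2, -0.5, -1.6]
opening: 0.0595
clock: 49.45
tool_pos: [0.6483, 0.0474, 0.1892]
orientation: [1.217, 1.206, -1.218]
contact_force: [-0.0, -0.1, -0.8]
opening: 0.0594
t 49.45 tcp [0.6483 0.0474 0.1892] jawyaw -0.6 q6 -0.1 tilt x [-0.002  0.001 -1.   ] F [-0.  -0.1 -0.8] open 0.0594
tool shift mm [56.2  3.  -0.2] turn about tool x deg -0.6 (do shift first) ; rows>= 2.0 1.0
```

```bash
python3 -m pendant '0.028 0.003 0 0 0 0 0.5;0.028 0 0 0 0 0 0.5;0 0 0 0 0 0 0.5;0 0 0 0 0 0 0.5'; python3 -m pendant '0.004 0 0 0 0 0 0.5;0 0 0 0 0 0 0.5;0 0 0 0 0 0 0.5'; python3 -m pendant '0.0015 0 0 0 0 0 0.5;0 0 0 0 0 0 0.5;0 0 0 0 0 0 0.5'
```

```text
clock: 49.78
tool_pos: [0.6508, 0.048, 0.1336]
orientation: [1.215, 1.207, -1.218]
contact_force: [-0.4, -0.9, -0.7]
opening: 0.0597
clock: 50.03
tool_pos: [0.6521, 0.0471, 0.1313]
orientation: [1.218, 1.203, -1.215]
contact_force: [-0.5, -0.6, -1.9]
opening: 0.0597
clock: 50.28
tool_pos: [0.6519, 0.0469, 0.1287]
orientation: [1.217, 1.204, -1.217]
contact_force: [-0.3, 0.1, -0.7]
opening: 0.0593
```

```bash
python3 -m pendant '0.0015 0 0 0 0 0 0.5;0 0 0 0 0 0 0.5;0 0 0 0 0 0 0.5'; python3 -m pendant '0.0007 0 0 0 0 0 0.5;0 0 0 0 0 0 0.5'
```

```text
clock: 50.53
tool_pos: [0.652, 0.0468, 0.1274]
orientation: [1.217, 1.203, -1.217]
contact_force: [-1.4, -0.6, 2.0]
opening: 0.0593
clock: 50.7
tool_pos: [0.652, 0.0468, 0.1273]
orientation: [1.217, 1.203, -1.216]
contact_force: [-2.8, -0.8, 8.0]
opening: 0.0594
```

```bash
python3 -m pendant '-0.0007 0 0 0 0 0 0.9;0 0 0 0 0 0 0.9;0 0 0 0 0 0 0.9;0 0 0 0 0 0 0.9;0 0 0 0 0 0 0.9;-0.03 0 0 0 0 0 0.9;-0.04 0 0 0 0 0 0.9;-0.01 0 0 0 0 0 0.9'
python3 - <<'E'
from h import *
plan([.415,.3805,.14],0)
E
```

```text
clock: 51.37
tool_pos: [0.6534, 0.0468, 0.2128]
orientation: [1.22, 1.197, -1.211]
contact_force: [1.3, -0.1, 0.3]
opening: 0.0791
t 51.37 tcp [0.6534 0.0468 0.2128] jawyaw -0.6 q6 -0.1 tilt x [ 0.008 -0.001 -1.   ] F [ 1.3 -0.1  0.3] open 0.0791
tool shift mm [  70.5 -242.5 -331.2] turn about tool x deg -0.6 (do shift first) ; rows>= 8.0 1.0
```

```bash
python3 -m pendant '0 -0.022 -0.0301 0 0 0 0.9;0 -0.022 -0.0301 0 0 0 0.9;0 -0.022 -0.0301 0 0 0 0.9;0.002 -0.022 -0.0301 0 0 0 0.9;0.01 -0.022 -0.0301 0 0 0 0.9;0.01 -0.022 -0.0301 0 0 0 0.9;0.01 -0.022 -0.0301 0 0 0 0.9;0.012 -0.022 -0.0301 0 0 0 0.9;0.012 -0.022 -0.0301 0 0 0 0.9;0.012 -0.022 -0.0301 0 0 0 0.9'
python3 -m pendant '0 -0.021 -0.0301 0 0 0 0.9;0 0 0 0 0 0 0.9;0 0 0 0 0 0 0.9'
python3 - <<'E'
from h import *
plan([.415,.3805,.029],0)
m,im=snap("wrist","w23"); np.save("w23m.npy",m)
E
```

```text
clock: 52.2
tool_pos: [0.4338, 0.3515, 0.1385]
orientation: [1.218, 1.204, -1.217]
contact_force: [0.9, 0.6, 0.8]
opening: 0.0796
clock: 52.45
tool_pos: [0.4134, 0.3817, 0.1388]
orientation: [1.215, 1.206, -1.215]
contact_force: [0.5, -0.5, -0.2]
opening: 0.0789
t 52.45 tcp [0.4134 0.3817 0.1388] jawyaw -0.4 q6 0.54 tilt x [ 0. -0. -1.] F [ 0.5 -0.5 -0.2] open 0.0789
tool shift mm [109.8   1.6   1.2] turn about tool x deg -0.4 (do shift first) ; rows>= 3.0 1.0
```

View pics/w23.png

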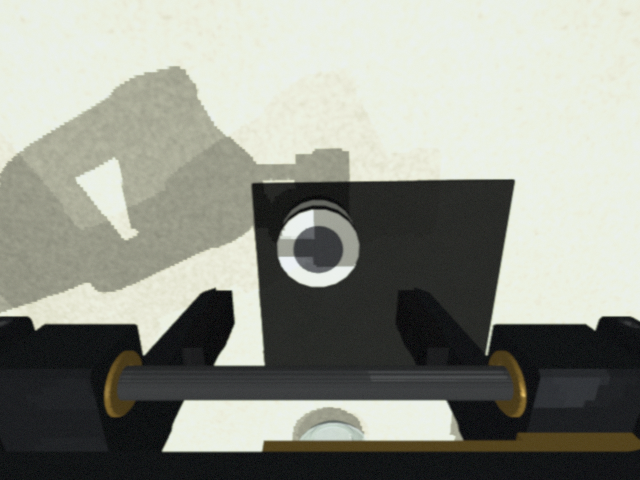

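Last canister centred (318,247). Pick.

```bash
python3 -m pendant '0.035 0.0015 0 0 0 0 0.9;0.035 0 0 0 0 0 0.9;0.024 0 0 0 0 0 0.9;0.015 0 0 0 0 0 0.9;0 0 0 0 0 0 0.5;0 0 0 0 0 0 0.5;0 0 0 0 0 0 0.5;0 0 0 0 0 0 0.5;0 0 0 0 0 0 0.5;0 0 0 0 0 0 0.5' 25
python3 -m pendant '-0.02 0 0 0 0 0 0.5;-0.035 0 0 0 0 0 0.5;-0.035 0 0 0 0 0 0.5;-0.035 0 0 0 0 0 0.5;-0.035 0 0 0 0 0 0.5;0 0 0 0 0 0 0.5'
python3 - <<'E'
from h import *
plan([.6512,.1176,.195],0)
E
```

```text
clock: 53.33
tool_pos: [0.4167, 0.3805, 0.0312]
orientation: [1.219, 1.203, -1.215]
contact_force: [0.3, -3.3, 6.1]
opening: 0.0595
clock: 53.83
tool_pos: [0.4176, 0.3819, 0.197]
orientation: [1.226, 1.202, -1.206]
contact_force: [-0.0, 0.2, -1.3]
opening: 0.0595
t 53.83 tcp [0.4176 0.3819 0.197 ] jawyaw -0.6 q6 0.54 tilt x [ 0.01   0.006 -1.   ] F [-0.   0.2 -1.3] open 0.0595
tool shift mm [  2.7 236.2 261.9] turn about tool x deg -0.6 (do shift first) ; rows>= 7.0 1.0
```

```bash
python3 -m pendant '0 0.0236 0.0262 0 0 0 0.5;0 0.0236 0.0262 0 0 0 0.5;0 0.0236 0.0262 0 0 0 0.5;0 0.0236 0.0262 0 0 0 0.5;0 0.0236 0.0262 0 0 0 0.5;0 0.0236 0.0262 0 0 0 0.5;0 0.0236 0.0262 0 0 0 0.5;0 0.0236 0.0262 0 0 0 0.5;0 0.0236 0.0262 0 0 0 0.5;0 0.0236 0.0262 0 0 0 0.5'
python3 -m pendant '0 0 0 0 0 0 0.5;0 0 0 0 0 0 0.5'
python3 - <<'E'
from h import *
plan([.6512,.1176,.133],0)
E
```

```text
clock: 54.67
tool_pos: [0.6497, 0.1147, 0.1891]
orientation: [1.217, 1.205, -1.218]
contact_force: [0.5, 0.4, -2.5]
opening: 0.0594
clock: 54.83
tool_pos: [0.6495, 0.1146, 0.1885]
orientation: [1.218, 1.205, -1.22]
contact_force: [-0.1, 0.7, -1.7]
opening: 0.0595
t 54.83 tcp [0.6495 0.1146 0.1885] jawyaw -0.7 q6 0.01 tilt x [-0.002  0.    -1.   ] F [-0.1  0.7 -1.7] open 0.0595
tool shift mm [55.5  1.8 -3. ] turn about tool x deg -0.7 (do shift first) ; rows>= 2.0 1.0
```

```bash
python3 -m pendant '0.028 0.0018 -0.003 0 0 0 0.5;0.027 0 0 0 0 0 0.5;0 0 0 0 0 0 0.5;0 0 0 0 0 0 0.5'; python3 -m pendant '0.004 0 0 0 0 0 0.5;0 0 0 0 0 0 0.5;0 0 0 0 0 0 0.5'; python3 -m pendant '0.0015 0 0 0 0 0 0.5;0 0 0 0 0 0 0.5;0 0 0 0 0 0 0.5'
```

```text
clock: 55.17
tool_pos: [0.6498, 0.12, 0.1342]
orientation: [1.215, 1.207, -1.218]
contact_force: [0.7, -0.2, -1.1]
opening: 0.0595
clock: 55.42
tool_pos: [0.6512, 0.1192, 0.1323]
orientation: [1.218, 1.203, -1.215]
contact_force: [1.0, 0.5, -2.2]
opening: 0.0595
clock: 55.67
tool_pos: [0.651, 0.119, 0.1297]
orientation: [1.217, 1.204, -1.217]
contact_force: [-0.1, 0.4, -1.3]
opening: 0.059
```

```bash
python3 -m pendant '0.002 0 0 0 0 0 0.5;0 0 0 0 0 0 0.5;0 0 0 0 0 0 0.5'; python3 -m pendant '0.001 0 0 0 0 0 0.5;0 0 0 0 0 0 0.5'
```

```text
clock: 55.92
tool_pos: [0.651, 0.119, 0.1276]
orientation: [1.217, 1.204, -1.217]
contact_force: [0.9, -0.4, -1.1]
opening: 0.0593
clock: 56.08
tool_pos: [0.6511, 0.119, 0.1274]
orientation: [1.217, 1.203, -1.216]
contact_force: [-2.8, -0.7, 4.9]
opening: 0.0596
```

Contact. Release and withdraw up and back for a final look.

```bash
python3 -m pendant '0 0 0 0 0 0 0.9;0 0 0 0 0 0 0.9;0 0 0 0 0 0 0.9;0 0 0 0 0 0 0.9;0 0 0 0 0 0 0.9;-0.03 0 0 0 0 0 0.9;-0.04 0 0 0 0 0 0.9;-0.04 0 0 0 0 0 0.9;-0.04 0 0 7 0 0 0.9;-0.04 0 0 7 0 0 0.9'
python3 -m pendant '0 0 0 7 0 0 0.9;0 0 0 7 0 0 0.9;0 0 0 7 0 0 0.9;0 0 0 7 0 0 0.9;0 0 0 7 0 0 0.9;0 0 0 7 0 0 0.9;0 0 0 7 0 0 0.9;0 0 0 7 0 0 0.9;0 0 0 7 0 0 0.9;0 0 0 7 0 0 0.9'
python3 - <<'E'
from h import *
plan([.57,.02,.34],84)
E
```

```text
clock: 56.92
tool_pos: [0.6504, 0.119, 0.3186]
orientation: [1.399, 1.074, -1.398]
contact_force: [0.5, -0.4, -0.4]
opening: 0.0794
clock: 57.75
tool_pos: [0.6509, 0.119, 0.3163]
orientation: [2.176, 0.096, -2.177]
contact_force: [-1.0, -0.3, 0.4]
opening: 0.0791
t 57.75 tcp [0.6509 0.119  0.3163] jawyaw -85.0 q6 1.49 tilt x [-0. -0. -1.] F [-1.  -0.3  0.4] open 0.0791
tool shift mm [-23.6  91.5  89.3] turn about tool x deg 11.0 (do shift first) ; rows>= 3.0 2.0
```

```bash
python3 -m pendant '-0.006 0.023 0.0223 0 0 0 0.9;-0.006 0.023 0.0223 0 0 0 0.9;-0.006 0.023 0.0223 0 0 0 0.9;-0.006 0.023 0.0223 0 0 0 0.9;0 0 0 5 0 0 0.9;0 0 0 0 0 0 0.9;0 0 0 0 0 0 0.9;0 0 0 0 0 0 0.9'
python3 - <<'E'
from h import *
m,im=snap("wrist","w24"); np.save("w24m.npy",m)
b,im2=snap("scene","s24",(90,180,450,360),2.2); snap("side","d24",(200,100,460,300),3)
plan([.57,.02,.34],90)
E
```

```text
clock: 58.42
tool_pos: [0.571, 0.0195, 0.34]
orientation: [2.216, 0.011, -2.218]
contact_force: [0.7, 0.1, -0.5]
opening: 0.0792
t 58.57 tcp [0.5711 0.0196 0.3399] jawyaw -89.5 q6 1.39 tilt x [-0.001  0.    -1.   ] F [-0.1  0.8 -0.5] open 0.0795
tool shift mm [-0.1 -0.4  1.1] turn about tool x deg 0.5 (do shift first) ; rows>= 1.0 1.0
```

View pics/w24.png

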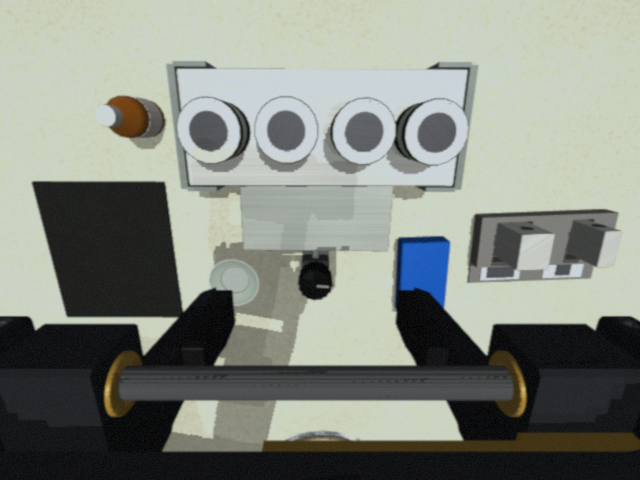

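View pics/s24.png

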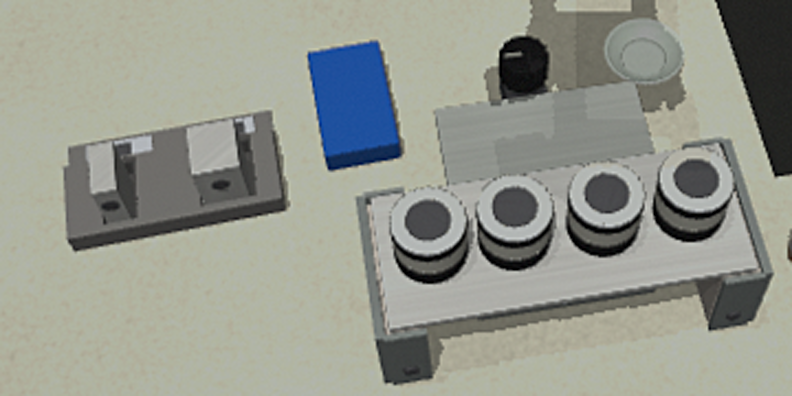

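View pics/d24.png

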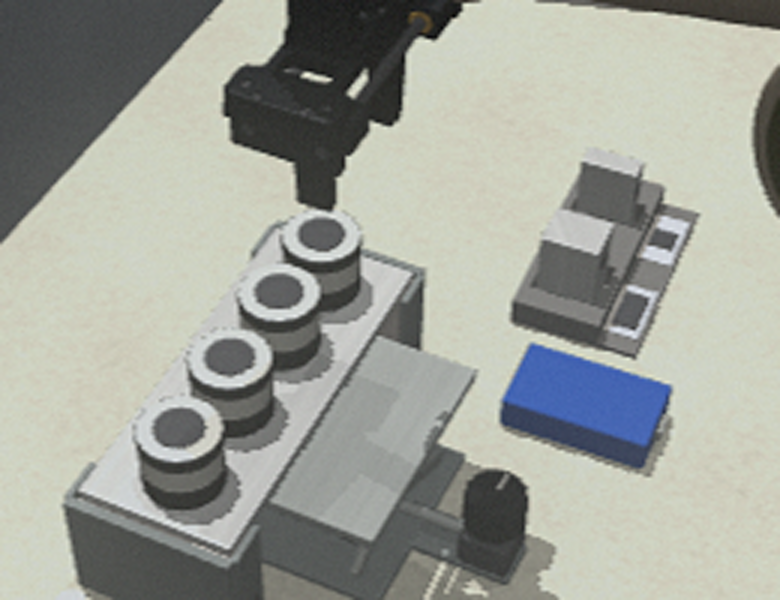

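Run:
```python
from h import *
from ph import g
m=np.load("w24m.npy",allow_pickle=True).item()
im=cv2.imread("pics/w24.png"); gray=cv2.cvtColor(im,cv2.COLOR_BGR2GRAY)
# dark cap discs on tops
mask=((gray<125)&(gray>60)).astype(np.uint8); 
C=[]
for c in cv2.findContours(mask,cv2.RETR_LIST,cv2.CHAIN_APPROX_NONE)[0]:
    a=cv2.contourArea(c); (x,y),r=cv2.minEnclosingCircle(c)
    if 700<a<2500 and y<160 and a/(np.pi*r*r)>.75: C.append((x,y)); 
print(np.round(C,1))
if len(C)!=4: C=[(211,130),(287,129),(363,131),(436,131)]
P=np.array([onplane(m,*q,.100) for q in [(178,69),(470,69),(455,185.5),(187,187)]]); c=P.mean(0); print("plate",c.round(4),[round(np.linalg.norm(P[i]-P[i-1]),4) for i in range(4)])
Q=np.array(sorted([onplane(m,*q,.152) for q in C],key=lambda p:p[1])); print((Q-c).round(4)[:,:2],np.linalg.norm(np.diff(Q,axis=0),axis=1).round(4))
cv2.imwrite("pics/fin_scene0.png",imaging.camera("scene")[:,:,::-1])
def ecc(a,b,box):
    x0,y0,x1,y1=box; A,B=g(a)[y0:y1,x0:x1],g(b)[y0:y1,x0:x1]
    M=np.eye(2,3,dtype=np.float32); cc,M=cv2.findTransformECC(A,B,M,cv2.MOTION_TRANSLATION,(3,200,1e-6)); return M[:,2].round(3),round(cc,3)
for r in ("g1_scene0","g6_scene0"): 
    A,B=g(r),g("fin_scene0")
    for box in [(290,310,400,326),(300,312,340,326)]:
        try: print(r,box,ecc(r,"fin_scene0",box))
        except Exception as e: print(r,"fail")
mb=[onplane(imaging.camera_model("wrist"),u,v,.018).round(3) for u,v in [(234,282)]]; print("dish",mb)
```

```text
[[436.7 132.3]
 [363.3 131.4]
 [285.2 130.4]
 [208.  130.5]]
plate [0.6509 0.0122 0.1   ] [np.float64(0.1218), np.float64(0.3012), np.float64(0.12), np.float64(0.3066)]
[[-5.000e-04 -1.067e-01]
 [-3.000e-04 -3.740e-02]
 [ 1.000e-04  3.610e-02]
 [-6.000e-04  1.088e-01]] [0.0693 0.0735 0.0727]
g1_scene0 (290, 310, 400, 326) (array([-1.018, -0.065], dtype=float32), 0.996)
g1_scene0 (300, 312, 340, 326) (array([-1.208, -0.007], dtype=float32), 0.996)
g6_scene0 (290, 310, 400, 326) (array([-0.005,  0.025], dtype=float32), 1.0)
g6_scene0 (300, 312, 340, 326) (array([-0.365,  0.167], dtype=float32), 0.994)
dish [array([0.431, 0.142, 0.018])]
```

```bash
python3 -c "
from cell import ticket; print(ticket.hand_in())"
```

```text
the job is handed in; nothing more can be done
None
```

I finished all three steps and handed the job in at about 59 s of the 210 s allowed; no verdict came back. The bystanders still look in place, and the arm had withdrawn well above everything.

- **Blocks:** both stand in their own bays. I measured the thin one about 2 mm off its bay's centre. I checked the thick one only by eye: it looks upright and well inside its bay.
- **Jack:** I turned the knob clockwise about 450° in two grips. The plate first moved between roughly 433° and 447°, and I stopped just after that. Scene-camera image shift puts the lift at about 0.9 mm. The plate had not moved in the final pictures.
- **Canisters:** all four stand upright in one row. They are within about 1 mm of the plate's middle line, with neighbouring centres 69, 74 and 73 mm apart. One canister had been knocked about 3 cm aside before I reached it, so I found it again before gripping.

**Slips and disagreements**
- **First grip:** I lifted the thin block before the fingers had fully closed, so it was held near its top. It still went into its bay cleanly.
- **Camera mismatch:** the scene camera read about 6 mm further out in x than the wrist camera. I trusted the wrist camera because its positions matched where the grips and placings touched.
- **Contact force:** I never measured the platform's force on the plate directly; I inferred it from the lift. One of the final image-shift checks, on a smaller patch, was noisier than the others.

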